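# Lock the chamber platform's quarter-turn stud with its slot key

### The job

One of the three slotted studs on the clear chamber platform is unlocked and stands proud of its collar. Take the slot key from its stand, press it gently into that stud's slot and turn it clockwise, keeping a light steady push on it, until the stud drops into its catch and stays down flush with the collar; then stand the key fully back in its stand and let go. Do not force the stud, do not push it with the fingers, and leave the other things on the rig where they are.

Things in the scene. Friction and masses are not known exactly. Their poses are not given: they have to be found in the camera images.
- key: Slot key, 80 mm tall, standing upright in its stand at the start. Origin: centre of the blade's lower edge; z up the shaft, x along the blade's width. Steel blade 18 mm wide (x), 3 mm thick (y), 12 mm tall from the origin; round 8 mm shaft up to z = 38 mm; grey plastic paddle handle 34 mm (x) by 14 mm (y) from z = 38 to 80 mm. 90 g. Pinch the paddle across y.
- key_grip (a point): Point on the key's axis in the middle of the paddle, 62 mm above the blade's lower edge (18 mm below the paddle's top).
- key_stand: Black fixed block 70 x 60 x 46 mm (x, y, z) that holds the key. Origin: centre of its underside, on the table.
- stand_mouth (a point): Centre of the mouth of the stand's upright hole, on the block's top face. Hole 22 mm (stand's x) by 11 mm (stand's y), 42 mm deep, rim chamfered 2 mm. The stored key rests with its paddle's underside on the block's top, its blade along the stand's x (either way round), so that the blade's lower edge is 38 mm below this point.
- platform: Clear acrylic plate 160 x 160 x 12 mm on four posts, fixed; plate top 65 mm above the table. Origin: centre of its underside at table level. Three alike collars with slotted round studs are on it: two already locked, flush with their collars and fixed, one standing proud.
- stud: Unlocked stud: round steel head 29 mm across with a straight slot through its axis, 22 mm long, 5 mm wide, 6 mm deep, closed at its ends. x lies along the slot, z is the turning axis, up. It slides stiffly (about 5 N) and is held up by a sprung catch below (about 3 N per mm, gives 3 mm at most, then solid). It turns only clockwise from its start; the key may load it with 25 N at most.
- stud_top (a point): Point on the stud's axis at the top of the head (the slot's rim): 7 mm above collar_top at the start, level with it when locked. Its cross bar meets the catch's notch after 55 to 95 degrees of turn (unseen, varies, admits it 7 degrees either way); under a push of 8 to 15 N it then drops to the bottom, 7 mm down, and turns no further. Without a push it rides past the notch.
- collar_top (a point): Point on the same axis at the level of the fixed collar's top, 12 mm above the plate. Collar 40 mm across, 33 mm inside. Once down, the stud is kept there by its 5 N of stiffness: ease the twist before lifting the key out, or a wedged blade may drag it up again.
- dish: Small glass dish, 38 mm across, 10 mm high, loose on the middle of the platform. Leave alone.
- vial: Amber glass jar, 28 mm across, 55 mm tall, loose on the table. Leave alone.
- syringe: Plastic syringe, about 130 mm long and 26 mm wide, lying on the table. Leave alone.
- forceps: Steel forceps, 130 mm long, lying on the table. Leave alone.
- parts_tray: White open tray 90 x 70 x 22 mm, loose on the table. Leave alone.
Mind the look-alikes: they are no part of the job. There is more than one size of the key_stand; the one meant has the size given above. There is more than one size of the key; the one meant has the size given above.

How it is judged:
On the way, in this order (a step that is already met when the one before it is completed fails the run):
1. the key is lifted clear of its stand (z of key in the frame of stand_mouth above 0.005 m), for 0.1 s.
2. the stud has dropped into its catch, down to 1.5 mm of flush or lower, under the key (z of stud_top in the frame of collar_top below 0.0015 m and contact force between key and stud above 0.5 N), for 0.1 s.
At the end, for the whole second after the job is handed in: The stud's head is within 1.5 mm of flush with its collar (or lower); the key stands at rest in its stand's hole, upright within 7 degrees, its blade's edge at least 34 mm below the hole's mouth and within 6 mm of its axis (z of stud_top in the frame of collar_top below 0.0015 m and horizontal distance between key and stand_mouth below 0.006 m and z of key in the frame of stand_mouth below -0.034 m and angle between key's own z axis and vertical below 0.12 rad and linear speed of key below 0.02 m/s); the robot touches nothing.
It fails at once if the key loads the stud with more than 25 N (contact force between key and stud above 25 N).
It fails at once if the stud is pushed or turned by the fingers (contact force between the fingers and stud above 1 N).
It fails at once if another thing is moved more than 20 mm (distance of any of dish, vial, syringe, forceps, parts_tray from where it was at the start of the episode above 0.02 m).
It also fails if it takes over 72 s, if anything falls off the work surface, if the arm or the gripper's body presses on something with over 40 N, if the wrist force passes 120 N, or if a joint passes its speed limit or range.

### The arm

A 6-joint arm with a two-finger parallel gripper is mounted at the origin on the work surface. World frame = base frame: x ahead of the robot, y to its left, z up, the work surface at z = 0. Lengths are in m, angles in rad, forces in N, time in s.
With the tool pointing down it reaches from about 0.25 to 0.725 m from the base axis. Payload 4 kg.
Tool frame: the origin (TCP) lies at the very end of the fingers, on their centre line; the grasp point (between the pads) lies 19 mm behind it; z points along the fingers, y is the line along which they close (so a half turn about z gives the same grasp; the last joint's range is limited). The gripper opens to 85 mm and grips with 20 to 120 N. Pads are 22 mm wide; open, the fingers measure 114 mm over their backs; the gripper's body (76 mm by 85 mm) begins 54 mm behind the grasp point. The pads swing forward as they close: fully open they stand 13 mm farther back than shut.
Start: joints at [-1.311, 0.241, 0.005, 1.335, 0, 1.571], TCP at [0.128, -0.483, 0.192] pointing down, gripper open.
Joint ranges: [-2.72, 2.72], [-1.05, 1.87], [-1.09, 1.28], [-1.99, 2.15], [-1.42, 1.44], [-3.14, 3.14]. Speed limits (rad/s): [2.79, 2.79, 3.14, 3.14, 3.14, 3.14].

### API

Orientations are given as a unit quaternion [x, y, z, w].
In Python, from workcell import telemetry, vision, workorder gives the robot as it stands.
- The arm moves only by the shell command python3 -m inch 'ROWS'. ROWS is JSON, a list of rows, each a list of 3 entries, a list of its own where there are three numbers: the turn, a rotation vector about the tool's x, y, z scaled (see below), then the shift along the tool's x, y, z scaled (see below), then the closure, from -1 (fully open) to 1 (shut). A call has 1 to 10 rows; each row shifts and turns the commanded pose from where the row before left it, along the tool's axes as they then stand; what a row does not reach is not made up. The controller multiplies each number of a shift by 0.3 m and each number of a turn by 360 degrees. A row lasts 1/12 s, in which the tool goes at most 41.7 mm and 7.16 degrees, less where a joint would pass 70% of its speed; a pose out of reach is approached as far as the arm can. A call with a number of a shift or a turn outside -1 to 1 is refused whole. A call with a gripper value outside its range is refused whole. The fingers move at their own pace and stop on an object; the grip force is fixed at half the most. Time passes only in rows, so rows that do not move let the fingers close. It gives the time, the measured TCP pose, the force, the opening and the grip force at its end, in the units of the state.
- telemetry.get_obs(): the state, without advancing time (a new reading comes with each control period).
- vision.camera(name): name is "scene" or "top" or "wrist"; returns a dict with "img" (480x640x3 uint8, red, green, blue), "fov_y" (degrees; the focal length in pixels is half the picture's height over the tangent of half this angle, whatever the lens; pixels are square), "cx", "cy" (the principal point, pixels), "D" ([k1, k2, p1, p2, k3] as OpenCV has them; the pictures are not rectified), "pose" (4x4, takes a point from camera to world coordinates). Camera axes: x right, y up, looking along -z (the intrinsics and any distortion apply to the point x, -y, -z); pixel columns grow to the right and rows downward; lengths in m; the calibration is good to about 2 mm. A picture is of the moment at which its call begins. There is no depth.
- workorder.job_done(): hands the job in; it is judged then, once.
The state is a dict: "clock": time; "joint_pos": joint angles; "joint_vel": joint speeds; "tau": joint torques, N m; "eef_pos": TCP position; "tool_rot": TCP orientation; "ft_force": force on the tool from outside, world axes, zero at the start; "ft_torque": the same for the moment, N m; "grip_width": finger opening in m; "grasp_force": force on a finger pad.
Only numpy, scipy, OpenCV 4.12 (cv2) and the standard library are available. Lean on these libraries where they do the work, as an engineer would, in place of code of your own. Each camera call takes 0.05 s, during which the arm holds its last target. There are 200 camera calls.

## Working session

There is one attempt and no reset: what is moved stays moved. The work goes in short steps, Python scripts to look and compute and a shell command to move; the robot and the scene stay as the last step left them, time stands still between calls to the robot, and variables do not carry over. Pictures are saved under pics/ and viewed, at most 10 in all, crops included, and the job is handed in when it is done.

```bash
ls; mkdir -p pics
python3 - <<'E'
from workcell import telemetry, vision
import cv2,numpy as np
print(telemetry.get_obs())
for n in ("scene","top","wrist"):
    c=vision.camera(n); cv2.imwrite(f"pics/{n}0.png",c["img"][:,:,::-1]); print(n,c["fov_y"],c["cx"],c["cy"],c["D"],np.round(c["pose"],4).tolist())
E
```

```text
pics
{'clock': 0.0, 'joint_pos': array([-1.31096244e+00,  2.41418010e-01,  3.69302845e-03,  1.33517476e+00,
        3.51411713e-05,  1.57079984e+00]), 'joint_vel': array([-0.00074678,  0.00010884,  0.00117   ,  0.00053007, -0.00140975,
        0.00060465]), 'tau': array([-7.15025726e-04, -3.72318184e+01,  2.52408063e+01,  1.69003877e-02,
       -1.05965735e-04, -4.75276863e-06]), 'eef_pos': array([ 0.12828636, -0.48251619,  0.19059861]), 'tool_rot': array([ 9.91572339e-01,  1.29549954e-01, -1.18829627e-04, -1.04511829e-03]), 'ft_force': array([-1.52323739,  0.10312925,  0.14976661]), 'ft_torque': array([-0.0225006 ,  0.04755454, -0.02187986]), 'grasp_force': 0.0, 'grip_width': 0.085414361852379}
scene 55.472803178484675 321.3748931414681 235.680787278113 [0.03027826 0.         0.         0.         0.        ] [[0.2808, -0.663, 0.6939, 1.1514], [0.9598, 0.1916, -0.2053, -0.1845], [0.0031, 0.7237, 0.6901, 0.698], [0.0, 0.0, 0.0, 1.0]]
top 49.81422672424867 323.8180172601921 244.98274908103645 [-0.05894182  0.          0.          0.          0.        ] [[0.0107, 0.9824, -0.1866, 0.3175], [-0.9999, 0.0093, -0.0083, -0.007], [-0.0064, 0.1867, 0.9824, 1.2676], [0.0, 0.0, 0.0, 1.0]]
wrist 70.71648395631168 317.8498386603584 236.97413484704035 [-0.04126383  0.          0.          0.          0.        ] [[0.256, 0.9138, 0.3154, 0.2095], [-0.9667, 0.2424, 0.0825, -0.4619], [-0.0011, -0.326, 0.9454, 0.374], [0.0, 0.0, 0.0, 1.0]]
```

View pics/top0.png

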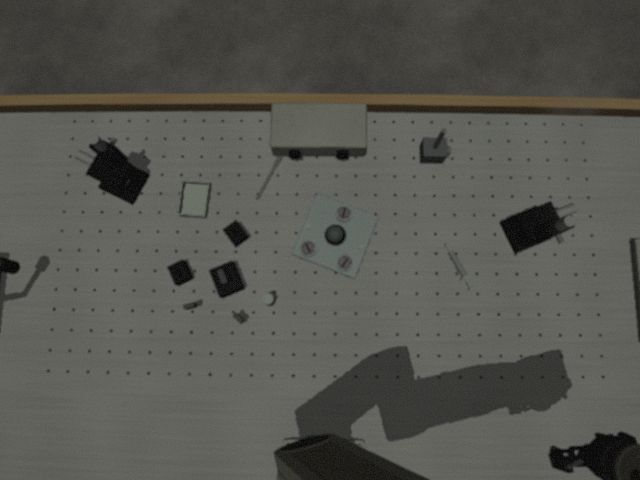

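View pics/scene0.png

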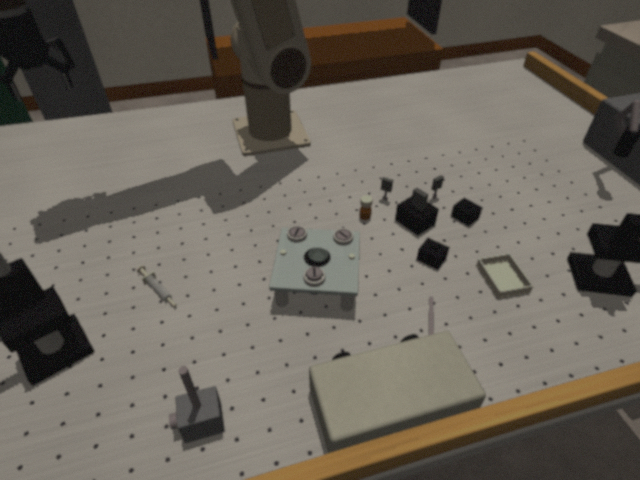

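Top view:
- The platform is at (335,235), with studs at (344,213), (308,248) and (345,262). The dish is at its middle.
- The large stand with a key in it is at (228,278). Two smaller black blocks are at (236,233) and (180,271).
- Other keys are at (193,304) and (240,316).

The candidates for the key are therefore (228,278), (193,304) and (240,316), and only the first is in a stand. I'll get positions next, then look closer.

```bash
cat > h.py <<'E'
import numpy as np, cv2
from workcell import telemetry, vision
from scipy.spatial.transform import Rotation as R
def K(c):
    f=240/np.tan(np.radians(c["fov_y"]/2)); return np.array([[f,0,c["cx"]],[0,f,c["cy"]],[0,0,1.]])
def ray(c,uv):
    p=cv2.undistortPoints(np.array([[uv]],float),K(c),np.array(c["D"]))[0,0]
    T=np.array(c["pose"]); return T[:3,3],T[:3,:3]@np.array([p[0],-p[1],-1.])
def cast(c,uv,z):
    o,d=ray(c,uv); return o+d*(z-o[2])/d[2]
def proj(c,P):
    T=np.array(c["pose"]); q=T[:3,:3].T@(np.array(P,float)-T[:3,3])
    return cv2.projectPoints(np.array([[q[0],-q[1],-q[2]]]),np.zeros(3),np.zeros(3),K(c),np.array(c["D"]))[0][0,0]
def tri(a,b):  # two (cam,uv)
    (o1,d1),(o2,d2)=ray(*a),ray(*b)
    s=np.linalg.lstsq(np.stack([d1,-d2],1),o2-o1,rcond=None)[0]
    p,q=o1+s[0]*d1,o2+s[1]*d2; return (p+q)/2,np.linalg.norm(p-q)
def to_tool(dp): return R.from_quat(telemetry.get_obs()["tool_rot"]).inv().apply(dp)
def save(n,img,box=None,s=1):
    if box: img=img[box[1]:box[3],box[0]:box[2]]
    cv2.imwrite(n,cv2.resize(img[:,:,::-1],None,fx=s,fy=s,interpolation=cv2.INTER_CUBIC))
E
python3 - <<'E'
from h import *
t=vision.camera("top");s=vision.camera("scene")
for n,uv,z in [("stand",(228,278),.046),("b1",(236,233),.03),("b2",(180,271),.03),("k1",(193,304),0.02),("k2",(240,316),0.02),("stA",(344,213),.08),("stB",(308,248),.08),("stC",(345,262),.08),("vial",(270,298),.05)]:
    print(n,cast(t,uv,z).round(3))
for n,uv in [("A",(314,272)),("B",(343,234)),("C",(297,231)),("k1",(437,183)),("k2",(387,186)),("keytop",(420,194))]: print(n,cast(s,uv,.08).round(3))
print(R.from_quat(telemetry.get_obs()["tool_rot"]).as_matrix().round(3))
w=vision.camera("wrist"); T=w["pose"]; o=telemetry.get_obs(); Rt=R.from_quat(o["tool_rot"]).as_matrix()
print("cam in tool",(Rt.T@(T[:3,3]-o["eef_pos"])).round(3),(Rt.T@T[:3,:3]).round(3).tolist())
save("pics/s_crop.png",s["img"],(260,160,500,310),3.3)
E
```

```text
stand [0.467 0.231 0.046]
b1 [0.581 0.219 0.03 ]
b2 [0.485 0.352 0.03 ]
k1 [0.406 0.318 0.02 ]
k2 [0.379 0.203 0.02 ]
stA [ 0.621 -0.044  0.08 ]
stB [0.536 0.04  0.08 ]
stC [ 0.503 -0.047  0.08 ]
vial [0.42  0.129 0.05 ]
A [ 0.618 -0.04   0.08 ]
B [0.537 0.042 0.08 ]
C [ 0.504 -0.043  0.08 ]
k1 [0.438 0.295 0.08 ]
k2 [0.417 0.184 0.08 ]
keytop [0.464 0.241 0.08 ]
[[ 0.966  0.257 -0.   ]
 [ 0.257 -0.966  0.001]
 [-0.    -0.001 -1.   ]]
cam in tool [ 0.084  0.001 -0.183] [[-0.001, 0.945, 0.326], [1.0, 0.001, -0.0], [-0.001, 0.326, -0.945]]
```

View pics/s_crop.png

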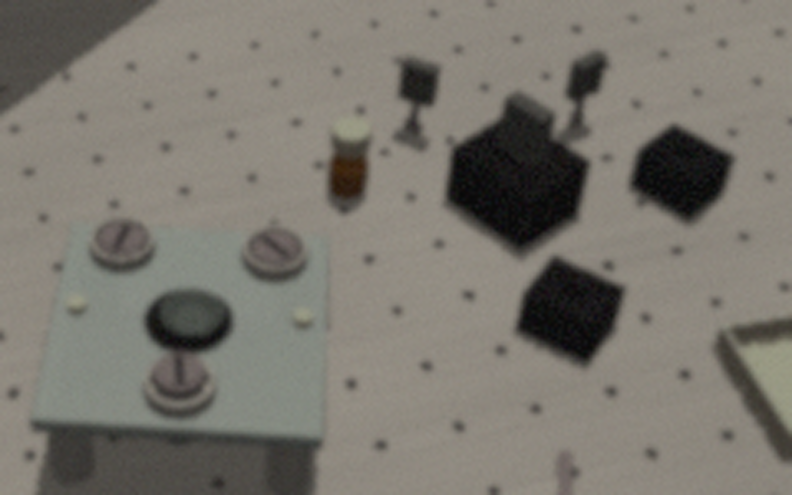

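The scene crop shows the proud stud at crop (180,375), which is stud A at about (0.62,-0.04). The other two, at (120,240) and (275,252), are flush. The key in the large stand is at (525,120). The keys at (415,80) and (588,75) stand on small feet without stands, so they are decoys. I'll move the wrist camera over stud A.

```bash
python3 -m inch '[[[0,0,0],[0.088,-0.05,-0.01],-1],[[0,0,0],[0.088,-0.05,-0.01],-1],[[0,0,0],[0.088,-0.05,-0.01],-1],[[0,0,0],[0.088,-0.05,-0.01],-1],[[0,0,0],[0.088,-0.05,-0.01],-1],[[0,0,0],[0.088,-0.05,-0.01],-1],[[0,0,0],[0.088,-0.05,-0.01],-1],[[0,0,0],[0.088,-0.05,-0.01],-1],[[0,0,0],[0.088,-0.05,-0.01],-1],[[0,0,0],[0.088,-0.05,-0.01],-1]]'
python3 -m inch '[[[0,0,0],[0.088,-0.05,-0.01],-1],[[0,0,0],[0.088,-0.05,-0.01],-1],[[0,0,0],[0.088,-0.05,-0.01],-1],[[0,0,0],[0.088,-0.05,-0.01],-1],[[0,0,0],[0.088,-0.05,-0.01],-1],[[0,0,0],[0.088,-0.05,-0.01],-1],[[0,0,0],[0.088,-0.05,-0.01],-1],[[0,0,0],[0.088,-0.05,-0.01],-1],[[0,0,0],[0.088,-0.05,-0.01],-1],[[0,0,0],[0.088,-0.05,-0.01],-1]]'
python3 -m inch '[[[0,0,0],[0,0,0],-1],[[0,0,0],[0,0,0],-1],[[0,0,0],[0,0,0],-1]]'
python3 - <<'E'
from h import *
o=telemetry.get_obs();print(o["joint_pos"].round(3),o["eef_pos"].round(4))
w=vision.camera("wrist");save("pics/w1.png",w["img"]);np.save("w1.npy",w,allow_pickle=True)
print(proj(w,(0.62,-.042,.084)))
E
```

```text
clock: 1.13
eef_pos: [0.3459, -0.2692, 0.2218]
tool_rot: [0.992, 0.129, 0.0, 0.0]
ft_force: [-0.4, -0.0, -0.3]
grip_width: 0.0851
grasp_force: 0.0
clock: 1.97
eef_pos: [0.5625, -0.0564, 0.2516]
tool_rot: [0.992, 0.13, -0.0, 0.0]
ft_force: [0.2, -0.1, 0.3]
grip_width: 0.0854
grasp_force: 0.0
clock: 2.22
eef_pos: [0.5611, -0.0578, 0.251]
tool_rot: [0.992, 0.13, -0.001, 0.0]
ft_force: [-0.6, -0.1, 0.5]
grip_width: 0.0853
grasp_force: 0.0
[-0.102  0.359  0.321  1.534 -0.     2.779] [ 0.5611 -0.0578  0.251 ]
[316.96085802 144.57435008]
```

View pics/w1.png

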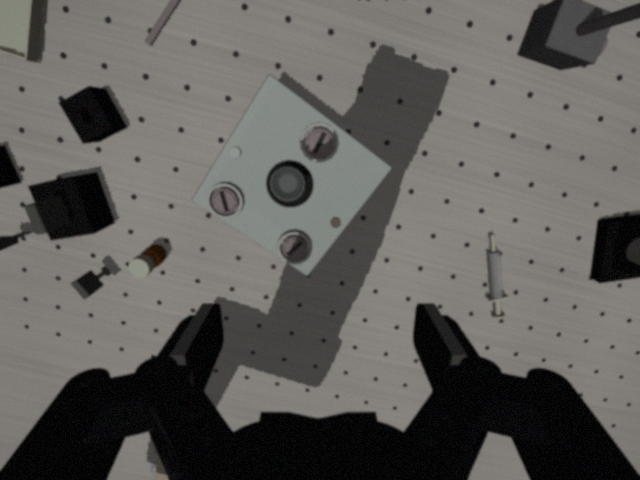

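The wrist view shows the proud stud at (318,141), the flush ones at (226,200) and (294,245), the dish at (290,183), and the big stand with its key at (70,205). I'll go closer and measure stud A from two places.

```bash
cat > view.py <<'E'
import sys
from h import *
w=vision.camera("wrist");np.save(sys.argv[1],w,allow_pickle=True)
o=telemetry.get_obs();print(o["joint_pos"].round(3),o["eef_pos"].round(4))
E
python3 -m inch '[[[0,0,0],[0,0.013,0.073],-1],[[0,0,0],[0,0.013,0.073],-1],[[0,0,0],[0,0.013,0.073],-1],[[0,0,0],[0,0.013,0.073],-1],[[0,0,0],[0,0.013,0.073],-1],[[0,0,0],[0,0,0],-1],[[0,0,0],[0,0,0],-1],[[0,0,0],[0,0,0],-1]]'
python3 view.py a1.npy
python3 -m inch '[[[0,0,0],[0,-0.066,0],-1],[[0,0,0],[0,-0.066,0],-1],[[0,0,0],[0,0,0],-1],[[0,0,0],[0,0,0],-1],[[0,0,0],[0,0,0],-1]]'
python3 view.py a2.npy
python3 - <<'E'
from h import *
ims=[]
for n in ("a1","a2"):
    w=np.load(n+".npy",allow_pickle=True).item(); u=proj(w,(.62,-.042,.084)).round().astype(int); print(n,u)
    im=w["img"][u[1]-50:u[1]+50,u[0]-60:u[0]+60]; ims.append(im)
save("pics/ac.png",np.hstack(ims),None,3.2)
E
```

```text
clock: 2.93
eef_pos: [0.5669, -0.0772, 0.1435]
tool_rot: [0.992, 0.129, 0.001, 0.0]
ft_force: [-0.7, 0.1, 0.1]
grip_width: 0.0852
grasp_force: 0.0
[-0.135  0.405  0.112  1.275  0.     2.748] [ 0.5675 -0.077   0.144 ]
clock: 3.4
eef_pos: [0.5575, -0.0384, 0.1435]
tool_rot: [0.992, 0.13, 0.001, 0.0]
ft_force: [0.5, -0.3, 0.2]
grip_width: 0.085
grasp_force: 0.0
[-0.069  0.379  0.07   1.26  -0.     2.813] [ 0.5573 -0.0387  0.1431]
a1 [288 156]
a2 [344 157]
```

View pics/ac.png

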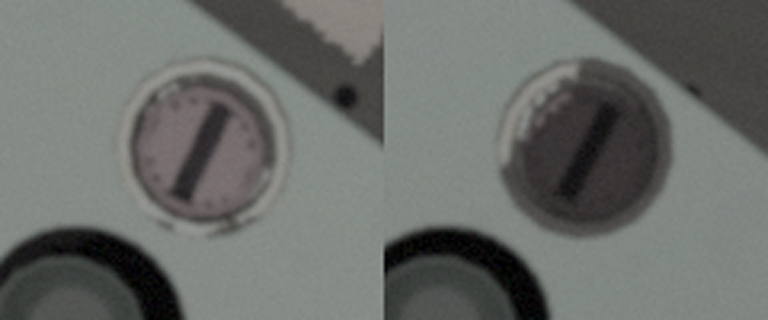

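Both crops show the proud stud's head inside its collar, and the dark slot is clear. The slot centre is at crop (203,150) on the left and (587,150) on the right. Next I'll segment the slot, triangulate it, and get its direction.

```bash
cat >> h.py <<'E'
def slot(c,P,half=17,fr=None):
    "dark slot near predicted P: centre px, ends px"
    u=proj(c,P).round().astype(int)
    g=cv2.GaussianBlur(cv2.cvtColor(c["img"],cv2.COLOR_RGB2GRAY),(3,3),0)
    m=np.zeros_like(g); cv2.circle(m,tuple(int(x) for x in u),half,255,-1)
    t,_=cv2.threshold(g[m>0],0,255,cv2.THRESH_OTSU)
    b=((g<=t)&(m>0)).astype(np.uint8)
    cs=max(cv2.findContours(b,cv2.RETR_EXTERNAL,cv2.CHAIN_APPROX_NONE)[0],key=cv2.contourArea)
    (x,y),(w,h),a=cv2.minAreaRect(cs)
    bx=cv2.boxPoints(((x,y),(w,h),a)); e=[bx[1]-bx[0],bx[2]-bx[1]]; d=max(e,key=np.linalg.norm)/2
    return np.array([x,y]),np.array([x,y])-d,np.array([x,y])+d,(w,h)
E
python3 - <<'E'
from h import *
cs=[np.load(n+".npy",allow_pickle=True).item() for n in ("a1","a2")]
P=(.622,-.042,.084)
for k in range(2):
    S=[slot(c,P) for c in cs]
    P,e=tri((cs[0],S[0][0]),(cs[1],S[1][0]))
    print("P",P.round(4),e)
for c,s in zip(cs,S):
    a,b=cast(c,s[1],.084),cast(c,s[2],.084); d=b-a
    print(s[0].round(1),np.round(s[3],1),cast(c,s[0],.084).round(4),np.linalg.norm(d),np.degrees(np.arctan2(d[1],d[0])))
E
```

```text
P [ 0.6222 -0.0433  0.0838] 0.00014789020130184026
P [ 0.6225 -0.0433  0.0843] 6.4653463951809834e-06
[290.3 153.2] [ 7.6 33.2] [ 0.6225 -0.0433  0.084 ] 0.023097889624854775 -11.888107364407006
[347.3 154.4] [ 7.  32.6] [ 0.6225 -0.0433  0.084 ] 0.022363468199306687 -12.33529400002159
```

Stud A is at (0.6225,-0.0433,0.0843), matching the expected 0.084 height. The slot is about 22.5 mm long, along -12.1°. Next is the key and its stand.

```bash
python3 -m inch '[[[0,0,0],[-0.029,-0.094,-0.019],-1],[[0,0,0],[-0.029,-0.094,-0.019],-1],[[0,0,0],[-0.029,-0.094,-0.019],-1],[[0,0,0],[-0.029,-0.094,-0.019],-1],[[0,0,0],[-0.029,-0.094,-0.019],-1],[[0,0,0],[-0.029,-0.094,-0.019],-1],[[0,0,0],[-0.029,-0.094,-0.019],-1],[[0,0,0],[-0.029,-0.094,-0.019],-1],[[0,0,0],[-0.029,-0.094,-0.019],-1],[[0,0,0],[-0.029,-0.094,-0.019],-1]]' >/dev/null
python3 -m inch '[[[0,0,0],[0,0,0],-1],[[0,0,0],[0,0,0],-1],[[0,0,0],[0,0,0],-1]]'
python3 view.py k1.npy
python3 -m inch '[[[0,0,0],[0,-0.1,0],-1],[[0,0,0],[0,-0.1,0],-1],[[0,0,0],[0,0,0],-1],[[0,0,0],[0,0,0],-1],[[0,0,0],[0,0,0],-1]]'
python3 view.py k2.npy
python3 - <<'E'
from h import *
ims=[]
for n in ("k1","k2"):
    w=np.load(n+".npy",allow_pickle=True).item(); u=proj(w,(.467,.235,.07)).round().astype(int); print(n,u)
    x0,y0=max(u[0]-100,0),max(u[1]-100,0); print(x0,y0)
    ims.append(cv2.convertScaleAbs(w["img"][y0:y0+200,x0:x0+200],alpha=2))
save("pics/kc.png",np.hstack(ims),None,2)
E
```

```text
clock: 4.53
eef_pos: [0.4143, 0.1578, 0.2008]
tool_rot: [0.986, 0.164, -0.004, -0.022]
ft_force: [-0.4, 0.5, -0.5]
grip_width: 0.0853
grasp_force: 0.0
[ 0.329  0.124 -0.116  1.331  0.045  3.141] [0.4142 0.1577 0.2006]
clock: 5.0
eef_pos: [0.405, 0.1847, 0.2038]
tool_rot: [0.982, 0.186, -0.007, -0.035]
ft_force: [0.2, -0.4, -0.2]
grip_width: 0.0858
grasp_force: 0.0
[ 0.372  0.126 -0.106  1.339  0.071  3.141] [0.405  0.1845 0.2038]
k1 [261 131]
161 31
k2 [301 130]
201 30
```

View pics/kc.png

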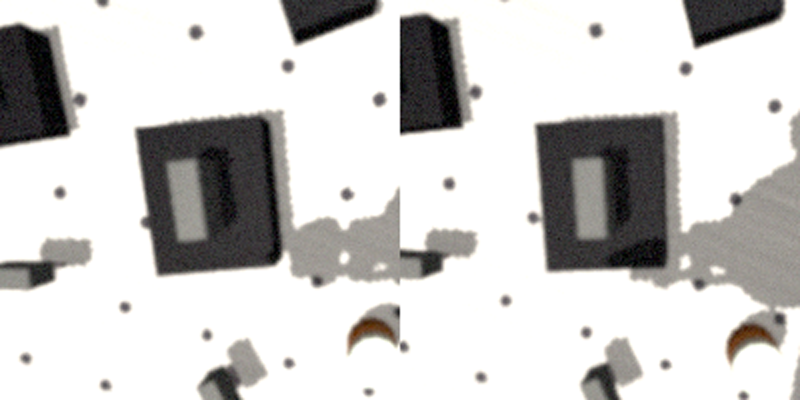

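The key's light paddle top stands on the black block. In the crop it is at (187,200) on the left and (590,198) on the right, in the middle of the block. The vial is at lower right and the decoy keys are on the left and at the bottom. Joint 6 has reached its limit, so I'll turn the tool counterclockwise later. First I'll measure.

```bash
cat >> h.py <<'E'
def rect(cnt):
    (x,y),(w,h),a=cv2.minAreaRect(cnt); bx=cv2.boxPoints(((x,y),(w,h),a)); e=[bx[1]-bx[0],bx[2]-bx[1]]
    d=max(e,key=np.linalg.norm)/2; c=np.array([x,y]); return c,c-d,c+d,(round(w,1),round(h,1))
def paddle(c,P,r=45):
    u=proj(c,P).round().astype(int); g=cv2.cvtColor(c["img"],cv2.COLOR_RGB2GRAY)
    m=np.zeros_like(g); cv2.circle(m,tuple(int(x) for x in u),r,255,-1)
    dark=(g<38).astype(np.uint8)
    cs,h=cv2.findContours(dark,cv2.RETR_CCOMP,cv2.CHAIN_APPROX_NONE)
    holes=[k for k,hh in zip(cs,h[0]) if hh[3]>=0 and cv2.contourArea(k)>80 and np.linalg.norm(k.mean((0,1))-u)<r]
    blocks=[k for k,hh in zip(cs,h[0]) if hh[3]<0 and cv2.pointPolygonTest(k,tuple(float(x) for x in u),False)>=0]
    return rect(max(holes,key=cv2.contourArea)),blocks
E
python3 - <<'E'
from h import *
cs=[np.load(n+".npy",allow_pickle=True).item() for n in ("k1","k2")]
S=[];C=[]
for c in cs:
    print(np.array(c["pose"])[:3,3].round(3), "gray samples",cv2.cvtColor(c["img"],cv2.COLOR_RGB2GRAY)[[131]][0,240:300:5])
    s,b=paddle(c,(.467,.235,.088)); S.append(s)
    a,e=cast(c,s[1],.088),cast(c,s[2],.088); d=e-a
    print(s[0].round(1),s[3],cast(c,s[0],.088).round(4),np.linalg.norm(d).round(4),np.degrees(np.arctan2(d[1],d[0])).round(2))
    q=cv2.approxPolyDP(b[0],6,True)[:,0]; C.append(q); 
    print(q.tolist(),[cast(c,p,.046).round(4)[:2].tolist() for p in q])
P,e=tri((cs[0],S[0][0]),(cs[1],S[1][0])); print("paddle top",P.round(4),e)
E
```

```text
[0.496 0.177 0.384] gray samples [19 33 76 75 73 26 21 10 24 23 30 14]
[254.  130.6] (44.8, 18.5) [0.4673 0.2378 0.088 ] 0.0363 -155.81
[[292, 90], [230, 96], [241, 166], [300, 159]] [[0.5098, 0.2225], [0.4862, 0.2767], [0.4262, 0.2498], [0.452, 0.1959]]
[0.488 0.203 0.387] gray samples [136 141 140 141 140 138 121  29  24  27  72  77]
[295.3 129.1] (44.3, 19.3) [0.4669 0.2378 0.088 ] 0.0362 -156.27
[[330, 89], [270, 93], [276, 163], [332, 163]] [[0.5096, 0.2249], [0.486, 0.2766], [0.4261, 0.2497], [0.447, 0.1975]]
paddle top [0.4669 0.2381 0.086 ] 0.0003753850183473885
```

The paddle top is at (0.467,0.238,0.086), against an expected 0.088, with its long axis along 24°. That's consistent with the block. I'll grasp at tool yaw 204°, which puts joint 6 near 0 and leaves room for the clockwise turn. Rotating now.

```bash
cat > plan.py <<'E'
# usage: plan.py x y z yaw_deg -> turn & shift totals in tool axes, row units
import sys
from h import *
x,y,z,yaw=map(float,sys.argv[1:5]); o=telemetry.get_obs()
Rt=R.from_quat(o["tool_rot"]); G=R.from_euler("z",yaw,degrees=True)*R.from_euler("x",180,degrees=True)
rv=(Rt.inv()*G).as_rotvec(degrees=True); d=np.array([x,y,z])-o["eef_pos"]
m=Rt.as_matrix(); print("clock",round(o["clock"],2),"j",o["joint_pos"].round(2),"eef",o["eef_pos"].round(4),"yaw",np.degrees(np.arctan2(m[1,0],m[0,0])).round(2))
print("turn/360",(rv/360).round(4),"deg",rv.round(2),"| shift/.3 (now)",(Rt.inv().apply(d)/.3).round(4),"(after turn)",(G.inv().apply(d)/.3).round(4))
E
T='[0,0,-0.0195],[0,0,0],-1'
python3 -m inch '[[[0,0,-0.0195],[0,0,0],-1],[[0,0,-0.0195],[0,0,0],-1],[[0,0,-0.0195],[0,0,0],-1],[[0,0,-0.0195],[0,0,0],-1],[[0,0,-0.0195],[0,0,0],-1],[[0,0,-0.0195],[0,0,0],-1],[[0,0,-0.0195],[0,0,0],-1],[[0,0,-0.0195],[0,0,0],-1],[[0,0,-0.0195],[0,0,0],-1],[[0,0,-0.0195],[0,0,0],-1]]' >/dev/null
python3 -m inch '[[[0,0,-0.0195],[0,0,0],-1],[[0,0,-0.0195],[0,0,0],-1],[[0,0,-0.0195],[0,0,0],-1],[[0,0,-0.0195],[0,0,0],-1],[[0,0,-0.0195],[0,0,0],-1],[[0,0,-0.0195],[0,0,0],-1],[[0,0,-0.0195],[0,0,0],-1],[[0,0,-0.0195],[0,0,0],-1],[[0,0,-0.0195],[0,0,0],-1],[[0,0,-0.0195],[0,0,0],-1]]' >/dev/null
python3 -m inch '[[[0,0,-0.0195],[0,0,0],-1],[[0,0,-0.0195],[0,0,0],-1],[[0,0,-0.0195],[0,0,0],-1],[[0,0,-0.0195],[0,0,0],-1],[[0,0,-0.0195],[0,0,0],-1],[[0,0,0],[0,0,0],-1],[[0,0,0],[0,0,0],-1],[[0,0,0],[0,0,0],-1]]' 
python3 plan.py 0.467 0.238 0.17 204
```

```text
clock: 7.38
eef_pos: [0.405, 0.1844, 0.2039]
tool_rot: [-0.145, 0.989, 0.035, -0.008]
ft_force: [-1.1, -0.4, -0.0]
grip_width: 0.0854
grasp_force: 0.0
clock 7.38 j [ 0.37  0.13 -0.11  1.34  0.07  0.08] eef [0.405  0.1844 0.2039] yaw -163.27
turn/360 [ 0.0114 -0.0003 -0.0202] deg [ 4.11 -0.11 -7.28] | shift/.3 (now) [-0.25    0.1033  0.1191] (after turn) [-0.2614  0.0791  0.1131]
```

```bash
python3 -m inch '[[[0.0057,0,-0.0101],[0,0,0],-1],[[0.0057,0,-0.0101],[0,0,0],-1],[[0,0,0],[-0.0523,0.0158,0.0226],-1],[[0,0,0],[-0.0523,0.0158,0.0226],-1],[[0,0,0],[-0.0523,0.0158,0.0226],-1],[[0,0,0],[-0.0523,0.0158,0.0226],-1],[[0,0,0],[-0.0523,0.0158,0.0226],-1],[[0,0,0],[0,0,0],-1],[[0,0,0],[0,0,0],-1],[[0,0,0],[0,0,0],-1]]' 
python3 plan.py 0.467 0.238 0.10 204
python3 view.py k3.npy
python3 - <<'E'
from h import *
c=np.load("k3.npy",allow_pickle=True).item()
u=proj(c,(.467,.238,.088)); print(u)
try:
    s,b=paddle(c,(.467,.238,.088),70)
    a,e=cast(c,s[1],.088),cast(c,s[2],.088); d=e-a
    print(s[0],s[3],cast(c,s[0],.088).round(4),np.linalg.norm(d).round(4),np.degrees(np.arctan2(d[1],d[0])).round(2))
except Exception as ex: print(ex)
save("pics/k3.png",cv2.convertScaleAbs(c["img"],alpha=1.8))
E
```

```text
clock: 8.22
eef_pos: [0.4663, 0.2378, 0.1699]
tool_rot: [-0.209, 0.978, -0.0, -0.001]
ft_force: [-0.9, -0.1, -0.2]
grip_width: 0.0857
grasp_force: 0.0
clock 8.22 j [0.47 0.3  0.03 1.3  0.   0.05] eef [0.4663 0.2378 0.1699] yaw -155.89
turn/360 [ 0.     -0.0004  0.0003] deg [ 0.   -0.15  0.11] | shift/.3 (now) [-0.0029 -0.0003  0.2332] (after turn) [-0.0023 -0.0003  0.2332]
[0.471 0.299 0.027 1.301 0.    0.051] [0.4664 0.2378 0.1703]
[318.6687107  230.11883987]
[318.5 226.5] (19.0, 37.0) [0.4642 0.2366 0.088 ] 0.0317 -155.91
```

View pics/k3.png

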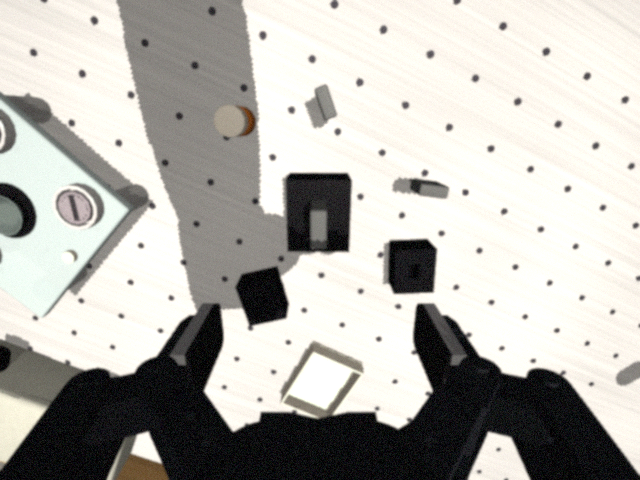

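The wrist view shows the key's paddle centred between the fingers at (318,226) on the big block. The vial is at (233,120), the decoy keys at (325,103) and (430,188), and the decoy stands at (262,296) and (412,265). Across the fingers the fit is good. Along the paddle there is a 3 mm discrepancy, so I'll check the intensity profile.

Run:
```python
from h import *
c=np.load("k3.npy",allow_pickle=True).item()
g=cv2.cvtColor(c["img"],cv2.COLOR_RGB2GRAY); print(g[170:256,314:323].mean(1).round().astype(int).tolist())
x=np.array([.914,.407,0])
for s in (-.017,.017):
    for z in (.088,.046): print(s,z,proj(c,np.array([.467,.238,z])+s*x).round(1))
for s in (-.035,.035): print("block edge",s,proj(c,np.array([.467,.238,.046])+s*x).round(1))
for n in ("k1","k2"):
    c=np.load(n+".npy",allow_pickle=True).item(); g=cv2.cvtColor(c["img"],cv2.COLOR_RGB2GRAY)
    P=np.array([.467,.238,.088]); L=np.linspace(-.04,.04,41)
    v=np.array([proj(c,P+l*x) for l in L],np.float32)
    print(n,cv2.remap(g,v[:,0],v[:,1],cv2.INTER_LINEAR).ravel().tolist())
c=np.load("k3.npy",allow_pickle=True).item(); g=cv2.cvtColor(c["img"],cv2.COLOR_RGB2GRAY)
v=np.array([proj(c,P+l*x) for l in L],np.float32); print("k3",cv2.remap(g,v[:,0],v[:,1],cv2.INTER_LINEAR).ravel().tolist())
```

```text
[144, 135, 109, 65, 23, 6, 7, 6, 5, 11, 18, 20, 20, 21, 20, 22, 21, 20, 20, 21, 21, 18, 20, 21, 16, 21, 20, 21, 21, 21, 23, 28, 25, 26, 29, 28, 28, 26, 29, 36, 49, 60, 70, 72, 74, 74, 75, 74, 73, 74, 73, 74, 73, 73, 74, 74, 73, 73, 73, 73, 72, 74, 73, 72, 73, 73, 73, 73, 72, 66, 58, 47, 40, 38, 37, 37, 37, 36, 29, 20, 32, 64, 100, 123, 135, 139]
-0.017 0.088 [318.7 210. ]
-0.017 0.046 [318.6 198.9]
0.017 0.088 [318.6 249.4]
0.017 0.046 [318.6 233.8]
block edge -0.035 [318.7 179.4]
block edge 0.035 [318.5 251.4]
k1 [143, 141, 143, 141, 136, 75, 26, 22, 23, 27, 25, 34, 65, 77, 78, 79, 78, 79, 76, 80, 79, 78, 79, 77, 79, 77, 75, 75, 52, 28, 26, 26, 23, 24, 21, 40, 113, 140, 138, 138, 142]
k2 [139, 143, 141, 141, 137, 85, 27, 29, 29, 25, 25, 32, 65, 74, 79, 78, 78, 77, 77, 78, 78, 74, 75, 76, 78, 76, 75, 77, 52, 26, 24, 25, 26, 27, 27, 30, 84, 131, 138, 140, 146]
k3 [22, 23, 22, 24, 21, 17, 20, 25, 24, 28, 27, 34, 64, 74, 76, 73, 75, 72, 73, 73, 72, 72, 72, 73, 62, 40, 37, 39, 24, 57, 128, 140, 141, 142, 145, 146, 144, 140, 138, 111, 81]
```

The dim strip in the k3 profile is a shadow on the paddle. Correcting for it, the key centre is (0.4665,0.2378). Before descending I'll check how the decoy keys clear the open fingers.

Run:
```python
from h import *
k=[np.load(n+".npy",allow_pickle=True).item() for n in ("k1","k2","k3")]
t=vision.camera("top"); s=vision.camera("scene")
C=np.array([.4665,.2378]); ax=np.array([-.914,-.407]); ay=np.array([-.407,.914])
for n,a,b in [("right k1k3",(k[0],(171,168)),(k[2],(433,190))),("right top/scene",(t,(193,303)),(s,(437,181))),("near k1k3",(k[0],(267,223)),(k[2],(325,100))),("near top/scene",(t,(240,315)),(s,(387,183)))]:
    p,e=tri(a,b); print(n,p.round(3),round(e,4),"tool x,y rel",((p[:2]-C)@ax).round(3),((p[:2]-C)@ay).round(3))
```

```text
right k1k3 [0.4   0.321 0.045] 0.0056 tool x,y rel 0.026 0.103
right top/scene [0.407 0.311 0.059] 0.0058 tool x,y rel 0.025 0.091
near k1k3 [0.372 0.205 0.034] 0.0092 tool x,y rel 0.1 0.009
near top/scene [0.38  0.199 0.058] 0.0044 tool x,y rel 0.095 -0.0
```

The decoys stand clear of the fingers, at 90 mm or more. Descending and gripping.

```bash
python3 -m inch '[[[0,0,0],[0,0,0.06],0],[[0,0,0],[0,0,0.08],0],[[0,0,0],[0,0,0.07],0],[[0,0,0],[0,0,0.06],0],[[0,0,0],[0,0,0.05],0],[[0,0,0],[0,0,0.04],0],[[0,0,0],[0,0,0.028],0],[[0,0,0],[0,0,0],0],[[0,0,0],[0,0,0],0],[[0,0,0],[0,0,0],0]]' 
python3 -m inch '[[[0,0,0],[0,0,0],1],[[0,0,0],[0,0,0],1],[[0,0,0],[0,0,0],1],[[0,0,0],[0,0,0],1],[[0,0,0],[0,0,0],1],[[0,0,0],[0,0,0],1],[[0,0,0],[0,0,0],1],[[0,0,0],[0,0,0],1]]'
python3 plan.py 0.4665 0.2378 0.19 204; python3 -c "
from h import *;o=telemetry.get_obs();print(o['eef_pos'],o['tool_rot'])"
```

```text
clock: 9.2
eef_pos: [0.4674, 0.2384, 0.0546]
tool_rot: [-0.209, 0.978, 0.0, 0.0]
ft_force: [0.1, -0.5, 0.1]
grip_width: 0.0425
grasp_force: 0.0
clock: 9.87
eef_pos: [0.4667, 0.2382, 0.0535]
tool_rot: [-0.209, 0.978, -0.0, -0.001]
ft_force: [0.8, 0.2, -0.2]
grip_width: 0.0
grasp_force: 0.0
clock 9.87 j [ 0.47  0.39 -0.16  1.02  0.    0.05] eef [0.4667 0.2382 0.0535] yaw -155.84
turn/360 [ 0.     -0.0003  0.0004] deg [ 0.01 -0.1   0.16] | shift/.3 (now) [ 0.0018 -0.0008 -0.455 ] (after turn) [ 0.001  -0.0009 -0.455 ]
[0.46666225 0.2381638  0.05351428] [-2.09274660e-01  9.77856514e-01 -8.53320528e-05 -8.64765051e-04]
```

The fingers closed on nothing, so I'll look.

```bash
python3 view.py k4.npy
python3 - <<'E'
from h import *
c=np.load("k4.npy",allow_pickle=True).item(); s=vision.camera("scene")
a=cv2.convertScaleAbs(c["img"][150:400,200:440],alpha=2); b=cv2.convertScaleAbs(s["img"][130:255,340:460],alpha=2)
b=cv2.resize(b,(240,250),interpolation=cv2.INTER_CUBIC)
save("pics/k4.png",np.hstack([a,b]),None,1.6)
E
```

```text
[ 0.472  0.39  -0.163  1.019  0.     0.05 ] [0.4666 0.2382 0.0535]
```

View pics/k4.png

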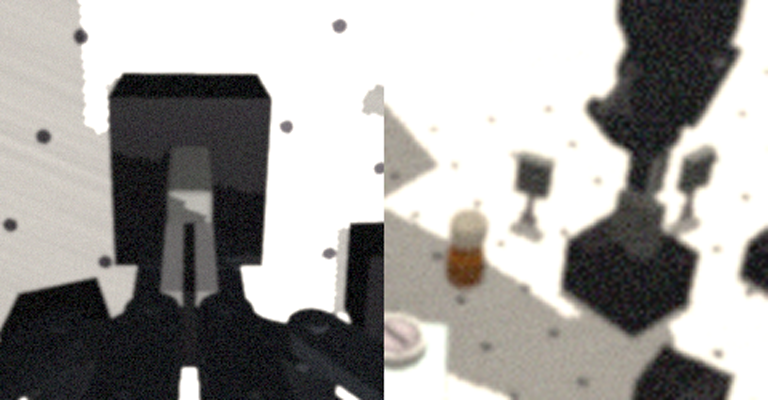

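```bash
python3 -m inch '[[[0,0,0],[0,0,0],1],[[0,0,0],[0,0,0],1]]'
python3 - <<'E'
from h import *
c=np.load("k4.npy",allow_pickle=True).item()
x=np.array([-.914,-.407,0]);y=np.array([-.407,.914,0]); P=np.array([.4665,.2378,0])
cr=lambda p:((proj(c,p)-[200,150])*1.6).round().tolist()
for z in (.046,.088):
  for s in (.017,-.017): print(z,s,[cr(P+s*x+t*y+[0,0,z]) for t in (-.007,.007)])
print("tcp",cr([.4667,.2382,.0535]))
for z in (.0535,.0725,.09): print("pad +x edge",z,cr(np.array([.4667,.2382,z])+.011*x))
print({k:telemetry.get_obs()[k] for k in("grip_width","grasp_force")})
E
```

```text
clock: 10.13
eef_pos: [0.4666, 0.2382, 0.0535]
tool_rot: [-0.209, 0.978, -0.0, -0.001]
ft_force: [-0.3, -0.6, -0.8]
grip_width: -0.0002
grasp_force: 0.0
0.046 0.017 [[171.0, 142.0], [209.0, 142.0]]
0.046 -0.017 [[172.0, 224.0], [207.0, 224.0]]
0.088 0.017 [[167.0, 188.0], [213.0, 188.0]]
0.088 -0.017 [[168.0, 285.0], [212.0, 285.0]]
tcp [191.0, 193.0]
pad +x edge 0.0535 [191.0, 166.0]
pad +x edge 0.0725 [191.0, 187.0]
pad +x edge 0.09 [191.0, 210.0]
{'grip_width': -0.0002214150903784066, 'grasp_force': 0.0}
```

The paddle top projects exactly where the grey region shows between the fingers (crop rows 188-285, columns 167-213), so the fingers can't be fully shut. The width and force readings look doubtful. I'll test with a small lift.

```bash
python3 -m inch '[[[0,0,0],[0,0,-0.02],1],[[0,0,0],[0,0,-0.03],1],[[0,0,0],[0,0,0],1],[[0,0,0],[0,0,0],1]]'
python3 view.py k5.npy
python3 - <<'E'
from h import *
a,b=[np.load(n,allow_pickle=True).item() for n in("k4.npy","k5.npy")]; s=vision.camera("scene")
f=lambda c:cv2.convertScaleAbs(c["img"][200:360,260:380],alpha=3)
sc=cv2.resize(cv2.convertScaleAbs(s["img"][170:240,385:450],alpha=3.5),(149,160),interpolation=cv2.INTER_CUBIC)
save("pics/k5.png",np.hstack([f(a),f(b),sc]),None,2)
E
```

```text
clock: 10.47
eef_pos: [0.4676, 0.2387, 0.0697]
tool_rot: [-0.209, 0.978, 0.0, 0.0]
ft_force: [-0.0, 0.7, -0.2]
grip_width: 0.0001
grasp_force: 0.0
[ 0.472  0.374 -0.142  1.055  0.     0.05 ] [0.4672 0.2384 0.0692]
```

View pics/k5.png

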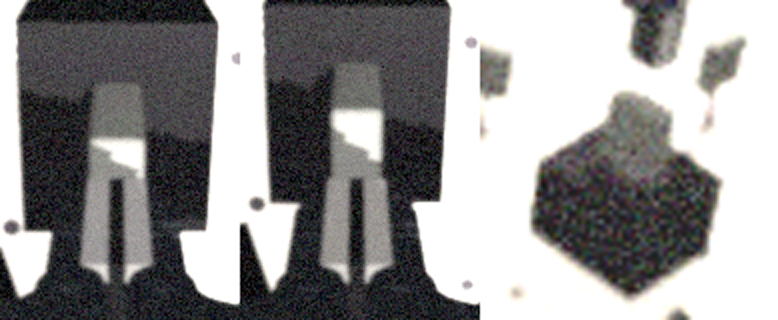

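Run:
```python
from h import *
s=vision.camera("scene"); b=np.load("k5.npy",allow_pickle=True).item(); a=np.load("k4.npy",allow_pickle=True).item()
for z in (.05,.07,.08,.09,.1,.11,.12): print(z,"scene",proj(s,(.4672,.2384,z)).round(1),"wrist +x edge",[proj(b,(.4672-.914*e,.2384-.407*e,z)).round(1).tolist() for e in(.011,0,-.011)])
print("tri tip",tri((s,(424,198)),(b,(318,289))))
```

```text
0.05 scene [417.3 205.9] wrist +x edge [[318.9, 241.2], [318.9, 257.2], [318.8, 272.7]]
0.07 scene [418.7 198.8] wrist +x edge [[319.0, 252.8], [319.0, 270.1], [318.9, 286.7]]
0.08 scene [419.4 195.2] wrist +x edge [[319.1, 259.4], [319.0, 277.4], [319.0, 294.8]]
0.09 scene [420.1 191.6] wrist +x edge [[319.2, 266.8], [319.1, 285.6], [319.0, 303.6]]
0.1 scene [420.8 187.9] wrist +x edge [[319.2, 275.0], [319.2, 294.6], [319.1, 313.4]]
0.11 scene [421.6 184.1] wrist +x edge [[319.3, 284.1], [319.2, 304.7], [319.2, 324.3]]
0.12 scene [422.3 180.3] wrist +x edge [[319.4, 294.4], [319.3, 316.0], [319.2, 336.5]]
tri tip (array([0.47611212, 0.24328002, 0.07755011]), np.float64(0.00391666572573255))
```

Run:
```python
from h import *
s=vision.camera("scene"); b=np.load("k5.npy",allow_pickle=True).item()
save("pics/tip.png",cv2.convertScaleAbs(s["img"][140:240,380:460],alpha=2.5),None,5)
print("tri tip",tri((s,(424,184)),(b,(318,289))), tri((s,(421,191)),(b,(318,254))))
```

```text
tri tip (array([0.46404149, 0.24045163, 0.10587068]), np.float64(0.010601916019656418)) (array([0.45678518, 0.23865284, 0.08207826]), np.float64(0.01459799413237563))
```

View pics/tip.png

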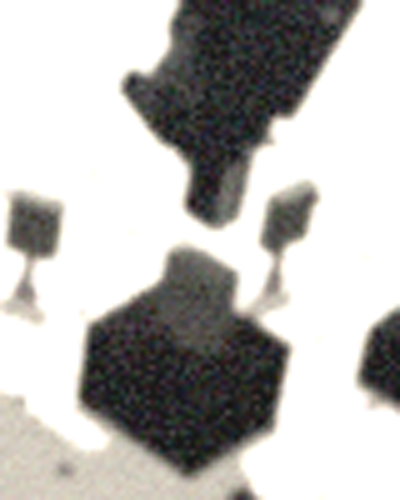

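The fingertips, at crop (218,225), are well above the paddle top at (205,258). At reported TCP z 0.069 the tips work out at about z 0.107-0.112, so the real tips are roughly 40 mm behind the reported TCP. I'll open, go down to reported z 0.020 (tips near 0.06, still above the block at 0.046) while watching the force, and grip again.

```bash
python3 -m inch '[[[0,0,0],[0,0,0],0],[[0,0,0],[0,0,0],0],[[0,0,0],[0,0,0],0],[[0,0,0],[0,0,0],0],[[0,0,0],[0,0,0],0]]'
python3 -m inch '[[[0,0,0],[0.003,0,0.02],0],[[0,0,0],[0,0,0.03],0],[[0,0,0],[0,0,0.03],0],[[0,0,0],[0,0,0.02],0],[[0,0,0],[0,0,0],0],[[0,0,0],[0,0,0],0]]'
python3 -m inch '[[[0,0,0],[0,0,0.02],0],[[0,0,0],[0,0,0.02],0],[[0,0,0],[0,0,0.014],0],[[0,0,0],[0,0,0.01],0],[[0,0,0],[0,0,0],0],[[0,0,0],[0,0,0],0]]'
python3 -m inch '[[[0,0,0],[0,0,0],1],[[0,0,0],[0,0,0],1],[[0,0,0],[0,0,0],1],[[0,0,0],[0,0,0],1],[[0,0,0],[0,0,0],1],[[0,0,0],[0,0,0],1]]'
```

```text
clock: 11.08
eef_pos: [0.4666, 0.2381, 0.0684]
tool_rot: [-0.209, 0.978, -0.0, -0.001]
ft_force: [0.0, -0.0, -0.0]
grip_width: 0.0426
grasp_force: 0.0
clock: 11.58
eef_pos: [0.4651, 0.2374, 0.0376]
tool_rot: [-0.209, 0.978, -0.0, -0.002]
ft_force: [-0.5, -1.2, 0.4]
grip_width: 0.0429
grasp_force: 0.0
clock: 12.08
eef_pos: [0.4656, 0.2377, 0.0191]
tool_rot: [-0.209, 0.978, -0.0, -0.001]
ft_force: [0.2, -0.4, -0.9]
grip_width: 0.0429
grasp_force: 0.0
clock: 12.58
eef_pos: [0.4662, 0.238, 0.0198]
tool_rot: [-0.209, 0.978, 0.0, -0.0]
ft_force: [-0.6, 0.4, 2.2]
grip_width: 0.0129
grasp_force: 59.1
```

Gripped: width 13 mm, force 59 N. The blade edge is 12 mm below the reported TCP. Lifting clear and carrying it to the stud.

```bash
python3 -m inch '[[[0,0,0],[0,0,-0.02],1],[[0,0,0],[0,0,-0.03],1],[[0,0,0],[0,0,-0.04],1],[[0,0,0],[0,0,-0.05],1],[[0,0,0],[0,0,-0.06],1],[[0,0,0],[0,0,-0.06],1],[[0,0,0],[0,0,-0.06],1],[[0,0,0],[0,0,-0.05],1],[[0,0,0],[0,0,-0.03],1],[[0,0,0],[0,0,0],1]]'
python3 -m inch '[[[0,0,0],[-0.005,-0.05,0],1],[[0,0,0],[-0.007,-0.08,0],1],[[0,0,0],[-0.008,-0.095,0],1],[[0,0,0],[-0.008,-0.095,0],1],[[0,0,0],[-0.008,-0.095,0],1],[[0,0,0],[-0.008,-0.095,0],1],[[0,0,0],[-0.008,-0.095,0],1],[[0,0,0],[-0.008,-0.095,0],1],[[0,0,0],[-0.008,-0.095,0],1],[[0,0,0],[-0.008,-0.095,0],1]]'
python3 -m inch '[[[0,0,0.0166],[-0.009,-0.095,0],1],[[0,0,0.0166],[-0.008,-0.05,0],1],[[0,0,0.0166],[0,0,0],1],[[0,0,0.0166],[0,0,0],1],[[0,0,0.0166],[0,0,0],1],[[0,0,0.0166],[0,0,0],1],[[0,0,0],[0,0,0],1],[[0,0,0],[0,0,0],1],[[0,0,0],[0,0,0],1]]'
python3 plan.py .6225 -.0433 .11 167.9
python3 view.py s1.npy
```

```text
clock: 13.42
eef_pos: [0.4674, 0.2385, 0.142]
tool_rot: [-0.209, 0.978, 0.001, 0.001]
ft_force: [1.6, 0.7, -0.7]
grip_width: 0.013
grasp_force: 59.0
clock: 14.25
eef_pos: [0.5957, 0.0022, 0.1379]
tool_rot: [-0.209, 0.978, 0.0, -0.002]
ft_force: [0.7, 0.2, -0.3]
grip_width: 0.0131
grasp_force: 58.9
clock: 15.0
eef_pos: [0.6167, -0.0348, 0.1385]
tool_rot: [0.101, 0.995, -0.0, -0.001]
ft_force: [0.9, -0.1, -0.4]
grip_width: 0.0131
grasp_force: 58.8
clock 15.0 j [-0.06  0.5   0.25  1.32 -0.    0.15] eef [ 0.6167 -0.0348  0.1385] yaw 168.43
turn/360 [-0.0002 -0.0004  0.0015] deg [-0.06 -0.16  0.53] | shift/.3 (now) [-0.0249 -0.0239  0.0949] (after turn) [-0.0249 -0.0238  0.0949]
[-5.600e-02  5.030e-01  2.520e-01  1.322e+00 -1.000e-03  1.460e-01] [ 0.6168 -0.0348  0.1387]
```

```bash
python3 -m inch '[[[0,0,0.0008],[-0.0125,-0.012,0.03],1],[[0,0,0.0007],[-0.0124,-0.012,0.04],1],[[0,0,0],[0,0,0.03],1],[[0,0,0],[0,0,0.008],1],[[0,0,0],[0,0,0],1],[[0,0,0],[0,0,0],1],[[0,0,0],[0,0,0],1]]'
python3 plan.py .6225 -.0433 .0975 167.9
python3 view.py s2.npy
python3 - <<'E'
from h import *
c=np.load("s2.npy",allow_pickle=True).item()
o=telemetry.get_obs(); Rt=R.from_quat(o["tool_rot"]); 
K_=lambda x,y,z: proj(c,o["eef_pos"]+Rt.apply([x,y,.012-z])).round(1).tolist()
print("blade edge corners",[K_(x,y,0) for x in(-.009,.009) for y in(-.0015,.0015)],"top +x",K_(.009,0,.012),"paddle bot +x",[K_(.017,y,.038) for y in (-.007,.007)],"top",[K_(.017,y,.08) for y in (-.007,.007)])
ax=np.array([np.cos(np.radians(-12.1)),np.sin(np.radians(-12.1)),0])
S=np.array([.6225,-.0433,.084])
print("slot ends",[proj(c,S+s*ax).round(1).tolist() for s in(-.011,.011)])
g=cv2.cvtColor(c["img"],cv2.COLOR_RGB2GRAY)
for r in range(216,290,3): print(r,' '.join(f"{v:3d}" for v in g[r,286:352:2]))
E
```

```text
clock: 15.63
eef_pos: [0.6232, -0.0434, 0.1071]
tool_rot: [0.106, 0.994, -0.0, -0.001]
ft_force: [-0.1, 0.3, -0.7]
grip_width: 0.0133
grasp_force: 58.8
clock 15.63 j [-0.07  0.53  0.22  1.26 -0.    0.14] eef [ 0.6232 -0.0434  0.1071] yaw 167.77
turn/360 [-0.0001 -0.0002 -0.0004] deg [-0.04 -0.06 -0.13] | shift/.3 (now) [ 0.0022 -0.0002  0.032 ] (after turn) [ 0.0022 -0.0002  0.032 ]
[-6.900e-02  5.320e-01  2.180e-01  1.256e+00 -1.000e-03  1.440e-01] [ 0.6233 -0.0434  0.1074]
blade edge corners [[316.8, 275.4], [321.5, 275.4], [316.8, 248.9], [321.6, 248.9]] top +x [319.2, 256.3] paddle bot +x [[305.5, 261.0], [333.3, 261.0]] top [[301.6, 303.5], [337.8, 303.5]]
slot ends [[319.0, 238.6], [319.0, 269.7]]
216 140 139 138 138 140 140 141 140 140 138 142 141 141 142 139 139 139 137 139 137 140 141 139 140 139 141 141 142 139 138 140 139 139
219 141 139 140 140 139 140 142 141 140 139 136 132 118 110 100  83  74  78  91 102 112 124 134 139 140 137 140 142 140 138 142 141 143
222 140 141 139 138 139 140 139 139 132 116  81  56  53  53  53  57  55  59  57  52  56  58  69  96 123 136 138 142
[... 2312 characters left out ...]
 137 138 140 137 140
276  75  74  76  75  76  72  73  76  70  37  22  14  24  25  19  24  21  26  24  18  23  25  20  73 129 135 137 137 139 137 141 138 139
279  78  76  75  74  75  77  75  72  70  34  22  24  29  19  23  20  14  23  15  21  22  23  18  38  80  92  95 101 106 112 120 122 128
282  73  75  76  77  75  77  74  72  62  27  21  23  17  11  18  21  27  19  21  25  24  22  27  32  66  72  73  74  73  77  91  81  53
285  75  73  73  74  73  71  73  73  56  27  28  23  24  21  22  19  20  21  26  22  14  20  24  23  61  74  72  74 101 119 134 117  78
288  77  73  66  63  61  63  60  60  43  22  21  22  18  20  22  13  21  25  23  16  17  19  22  25  44  57  64  77 104 112 119 136 134
```

Run:
```python
from h import *
ims=[np.load("s2.npy",allow_pickle=True).item()]+[vision.camera("wrist") for _ in range(4)]
g=np.mean([cv2.cvtColor(c["img"],cv2.COLOR_RGB2GRAY).astype(float) for c in ims],0)
print("cols",list(range(311,328)))
for r in range(232,267,2): print(r,g[r,311:328].round().astype(int).tolist())
print("paddle bot",g[267:280,300:336].mean(0).round().astype(int).tolist())
```

```text
cols [311, 312, 313, 314, 315, 316, 317, 318, 319, 320, 321, 322, 323, 324, 325, 326, 327]
232 [53, 46, 41, 40, 40, 37, 39, 39, 37, 39, 37, 36, 38, 38, 43, 50, 59]
234 [39, 42, 43, 46, 45, 45, 47, 47, 46, 46, 46, 46, 46, 45, 43, 40, 41]
236 [50, 53, 55, 54, 54, 54, 55, 53, 55, 52, 53, 54, 55, 54, 54, 52, 49]
238 [55, 54, 51, 46, 44, 41, 39, 38, 38, 38, 39, 42, 45, 48, 51, 55, 58]
240 [53, 53, 53, 48, 37, 29, 22, 23, 20, 22, 23, 34, 45, 49, 55, 60, 71]
242 [54, 56, 56, 51, 40, 30, 23, 22, 23, 22, 24, 33, 44, 54, 57, 60, 67]
244 [55, 58, 56, 52, 42, 30, 24, 18, 23, 20, 25, 34, 45, 53, 57, 59, 69]
246 [55, 57, 55, 52, 42, 30, 23, 24, 22, 22, 24, 35, 46, 53, 56, 58, 65]
248 [58, 57, 56, 51, 43, 30, 25, 21, 23, 22, 25, 35, 46, 53, 55, 55, 58]
250 [56, 57, 56, 50, 40, 29, 22, 23, 24, 20, 26, 33, 47, 54, 56, 55, 58]
252 [57, 56, 55, 51, 43, 38, 31, 32, 30, 26, 29, 34, 45, 53, 56, 56, 58]
254 [56, 56, 56, 53, 46, 39, 34, 35, 34, 29, 25, 35, 47, 53, 56, 63, 75]
256 [58, 55, 57, 54, 45, 38, 37, 35, 36, 31, 27, 35, 48, 54, 57, 63, 79]
258 [55, 54, 56, 53, 44, 42, 41, 42, 38, 35, 28, 33, 45, 52, 56, 56, 70]
260 [56, 56, 55, 53, 51, 50, 53, 53, 50, 41, 33, 37, 46, 54, 56, 56, 61]
262 [56, 57, 55, 54, 50, 51, 54, 54, 51, 42, 33, 36, 47, 53, 54, 55, 55]
264 [53, 53, 53, 50, 47, 49, 49, 51, 49, 41, 32, 35, 45, 50, 53, 53, 51]
266 [29, 32, 31, 31, 26, 30, 30, 31, 29, 25, 26, 25, 29, 31, 33, 33, 33]
paddle bot [90, 87, 80, 67, 47, 31, 24, 21, 21, 21, 22, 22, 22, 22, 22, 21, 21, 22, 21, 21, 21, 21, 22, 22, 21, 21, 22, 21, 21, 22, 24, 36, 60, 85, 100, 106]
```

The blade shows about 0.75 mm off the slot line (centre 317.7 against 319.0) and about 1 mm short along the slot. I'll correct both and go down to just above the stud.

```bash
python3 -m inch '[[[0,0,0],[0.003,0.0012,0.01],1],[[0,0,0],[0.0025,0.0011,0.01],1],[[0,0,0],[0,0,0.009],1],[[0,0,0],[0,0,0],1],[[0,0,0],[0,0,0],1],[[0,0,0],[0,0,0],1]]'
python3 plan.py .6225 -.0433 .09 167.9
cat > fine.py <<'E'
from h import *
cs=[vision.camera("wrist") for _ in range(4)]; c=cs[0]
g=np.mean([cv2.cvtColor(c["img"],cv2.COLOR_RGB2GRAY).astype(float) for c in cs],0)
o=telemetry.get_obs(); Rt=R.from_quat(o["tool_rot"]); ax=np.array([np.cos(np.radians(-12.1)),np.sin(np.radians(-12.1)),0])
print("slot ends pred",[proj(c,np.array([.6225,-.0433,.084])+s*ax).round(1).tolist() for s in(-.011,.011)],"blade +x edge pred",proj(c,o["eef_pos"]+Rt.apply([.009,0,.012])).round(1))
r0=int(proj(c,(.6225-.011*.978,-.0433+.011*.21,.084))[1])
for r in range(r0-6,r0+40,2): print(r,g[r,309:330].round().astype(int).tolist())
E
python3 fine.py
```

```text
clock: 16.38
eef_pos: [0.6214, -0.0424, 0.098]
tool_rot: [0.107, 0.994, -0.0, -0.001]
ft_force: [0.2, -0.4, -0.6]
grip_width: 0.013
grasp_force: 58.8
clock 16.38 j [-0.07  0.54  0.2   1.23 -0.    0.15] eef [ 0.6214 -0.0424  0.098 ] yaw 167.76
turn/360 [-0.0001 -0.0003 -0.0004] deg [-0.05 -0.09 -0.14] | shift/.3 (now) [-0.0042 -0.0021  0.0268] (after turn) [-0.0041 -0.0021  0.0268]
slot ends pred [[318.1, 246.2], [318.2, 278.3]] blade +x edge pred [319.1 248.9]
240 [52, 46, 41, 37, 37, 34, 37, 35, 36, 37, 34, 38, 36, 36, 35, 35, 38, 44, 52, 65, 79]
242 [38, 38, 43, 46, 46, 48, 48, 49, 48, 49, 47, 48, 49, 48, 49, 47, 43, 39, 38, 40, 43]
244 [50, 54, 56, 55, 56, 54, 54, 53, 53, 54, 52, 54, 54, 55, 55, 54, 54, 52, 48, 52, 55]
246 [55, 56, 53, 48, 46, 42, 38, 36, 37, 36, 35, 38, 35, 41, 46, 51, 52, 54, 56, 62, 74]
248 [49, 53, 56, 53, 50, 40, 28, 24, 20, 21, 21, 25, 31, 40, 47, 51, 54, 54, 51, 52, 67]
250 [54, 54, 56, 56, 53, 40, 30, 24, 23, 28, 23, 24, 29, 42, 52, 55, 58, 55, 53, 52, 60]
252 [57, 56, 58, 56, 51, 42, 32, 30, 31, 31, 30, 27, 32, 44, 54, 55, 56, 56, 59, 63, 70]
254 [58, 56,
[... 711 characters left out ...]
, 21, 24, 19, 22, 20, 21, 23, 22, 18, 24, 23, 24, 19, 20, 22, 21, 22, 21, 20]
272 [21, 22, 20, 23, 20, 20, 23, 20, 22, 19, 20, 23, 19, 22, 23, 20, 22, 22, 20, 22, 23]
274 [23, 21, 24, 20, 23, 22, 24, 19, 22, 20, 22, 20, 20, 20, 22, 22, 24, 22, 20, 22, 21]
276 [20, 20, 21, 24, 22, 20, 24, 22, 18, 24, 21, 22, 21, 19, 20, 20, 21, 20, 21, 22, 20]
278 [22, 22, 19, 23, 19, 22, 19, 22, 18, 23, 23, 19, 22, 23, 20, 20, 20, 21, 19, 24, 20]
280 [22, 21, 19, 21, 20, 22, 21, 22, 22, 22, 19, 20, 21, 21, 22, 18, 21, 21, 21, 20, 22]
282 [20, 19, 23, 25, 24, 19, 22, 20, 19, 18, 21, 25, 19, 21, 22, 23, 22, 22, 20, 23, 18]
284 [23, 20, 22, 20, 21, 18, 22, 24, 16, 22, 22, 22, 24, 24, 20, 22, 21, 21, 23, 22, 18]
```

The blade is now centred in the slot (dark on both sides, centre 318.1). Inserting in small steps while watching force.

```bash
python3 -m inch '[[[0,0,0],[0,0,0.004],1],[[0,0,0],[0,0,0.004],1],[[0,0,0],[0,0,0.004],1],[[0,0,0],[0,0,0],1]]' | egrep 'eef|force'
python3 -m inch '[[[0,0,0],[0,0,0.003],1],[[0,0,0],[0,0,0.003],1],[[0,0,0],[0,0,0],1],[[0,0,0],[0,0,0],1]]'| egrep 'eef|force'
python3 -m inch '[[[0,0,0],[0,0,0.002],1],[[0,0,0],[0,0,0.002],1],[[0,0,0],[0,0,0],1],[[0,0,0],[0,0,0],1]]'| egrep 'eef|force'
```

```text
eef_pos: [0.6211, -0.0424, 0.0941]
ft_force: [-0.5, 0.2, -1.3]
grasp_force: 58.8
eef_pos: [0.6214, -0.0424, 0.0926]
ft_force: [0.7, -0.7, 0.2]
grasp_force: 58.8
eef_pos: [0.6214, -0.0424, 0.0914]
ft_force: [0.0, 0.3, -0.9]
grasp_force: 58.8
```

No force, and the edge is at about 0.0796, so the blade is in the slot. Seeking the bottom.

```bash
python3 -m inch '[[[0,0,0],[0,0,0.003],1],[[0,0,0],[0,0,0],1],[[0,0,0],[0,0,0],1]]'| egrep 'eef|t_force'
python3 -m inch '[[[0,0,0],[0,0,0.003],1],[[0,0,0],[0,0,0],1],[[0,0,0],[0,0,0],1]]'| egrep 'eef|t_force'
python3 -m inch '[[[0,0,0],[0,0,0.002],1],[[0,0,0],[0,0,0],1],[[0,0,0],[0,0,0],1]]'| egrep 'eef|t_force'
```

```text
eef_pos: [0.6214, -0.0424, 0.0905]
ft_force: [0.1, -0.4, -0.7]
eef_pos: [0.6216, -0.0425, 0.0898]
ft_force: [0.6, 0.4, -0.5]
eef_pos: [0.6216, -0.0424, 0.0896]
ft_force: [-0.9, 0.7, 3.3]
```

```bash
python3 -m inch '[[[0,0,0],[0,0,0.003],1],[[0,0,0],[0,0,0],1],[[0,0,0],[0,0,0],1]]'| egrep 'eef|t_force'
python3 -m inch '[[[0,0,0],[0,0,0.003],1],[[0,0,0],[0,0,0],1],[[0,0,0],[0,0,0],1]]'| egrep 'eef|t_force'
```

```text
eef_pos: [0.6217, -0.0424, 0.0888]
ft_force: [-1.0, 0.1, 4.8]
eef_pos: [0.6217, -0.0424, 0.088]
ft_force: [-2.0, -0.4, 5.6]
```

```bash
python3 -m inch '[[[0,0,0],[0,0,0.0025],1],[[0,0,0],[0,0,0],1],[[0,0,0],[0,0,0],1]]'| egrep 'eef|t_force'
python3 -m inch '[[[0,0,0],[0,0,0],1],[[0,0,0],[0,0,0],1],[[0,0,0],[0,0,0],1]]'| egrep 'clock|eef|t_force'
```

```text
eef_pos: [0.6217, -0.0425, 0.0875]
ft_force: [-1.6, 0.1, 7.0]
clock: 19.33
eef_pos: [0.6217, -0.0424, 0.0876]
ft_force: [-2.0, -0.5, 7.1]
```

Contact began at about 0.0898, and the force rises with depth as described. One more small push to about 9 N, then I'll turn clockwise (tool +z), shifting slightly so the key's axis stays on the stud's.

```bash
python3 -m inch '[[[0,0,0],[0,0,0.003],1],[[0,0,0],[0,0,0],1],[[0,0,0],[0,0,0],1]]'| egrep 'eef|t_force'
python3 -m inch '[[[0,0,0.0139],[-0.0002,0.0003,0],1],[[0,0,0.0139],[-0.0002,0.0003,0],1],[[0,0,0.0139],[-0.0002,0.0003,0],1],[[0,0,0],[0,0,0],1]]'| egrep 'eef|t_force|rot'
python3 plan.py .6225 -.0433 .09 153
```

```text
eef_pos: [0.6218, -0.0424, 0.087]
ft_force: [-3.0, 0.3, 8.6]
eef_pos: [0.6226, -0.0424, 0.087]
tool_rot: [0.237, 0.972, -0.0, 0.001]
ft_force: [-1.6, -0.2, 7.8]
clock 19.92 j [-0.07  0.54  0.18  1.21 -0.    0.41] eef [ 0.6226 -0.0424  0.087 ] yaw 152.59
turn/360 [-0.0001  0.0002 -0.0011] deg [-0.03  0.07 -0.41] | shift/.3 (now) [-0.001  -0.0028 -0.01  ] (after turn) [-0.001  -0.0028 -0.01  ]
```

```bash
python3 -m inch '[[[0,0,0.0139],[-0.0002,0.0003,0.002],1],[[0,0,0.0139],[-0.0002,0.0003,0.001],1],[[0,0,0.0139],[-0.0002,0.0003,0],1],[[0,0,0],[0,0,0],1]]'| egrep 'eef|t_force|rot|torq'
python3 -m inch '[[[0,0,0.0139],[-0.0002,0.0003,0],1],[[0,0,0.0139],[-0.0002,0.0003,0],1],[[0,0,0],[0,0,0],1]]'| egrep 'eef|t_force|rot'
python3 plan.py .6225 -.0433 .09 128
```

```text
eef_pos: [0.6228, -0.0424, 0.0867]
tool_rot: [0.362, 0.932, -0.0, 0.001]
ft_force: [-3.3, -0.0, 9.4]
eef_pos: [0.6228, -0.0424, 0.0867]
tool_rot: [0.442, 0.897, -0.0, 0.001]
ft_force: [-3.1, -1.0, 11.2]
clock 20.5 j [-0.07  0.54  0.18  1.21 -0.    0.85] eef [ 0.6228 -0.0424  0.0867] yaw 127.56
turn/360 [-0.      0.0002 -0.0012] deg [-0.02  0.09 -0.44] | shift/.3 (now) [-0.0017 -0.0025 -0.011 ] (after turn) [-0.0016 -0.0026 -0.011 ]
```

Turned 40° with an 11 N push. Continuing in short steps.

```bash
python3 -m inch '[[[0,0,0.0139],[-0.0002,0.0003,0],1],[[0,0,0.0139],[-0.0002,0.0003,0],1],[[0,0,0],[0,0,0],1]]'| egrep 'eef|t_force'
python3 -m inch '[[[0,0,0.0139],[-0.0002,0.0003,0],1],[[0,0,0],[0,0,0],1]]'| egrep 'eef|t_force'
python3 -m inch '[[[0,0,0.0139],[-0.0002,0.0003,0],1],[[0,0,0],[0,0,0],1]]'| egrep 'eef|t_force'
```

```text
eef_pos: [0.6228, -0.0424, 0.0867]
ft_force: [-3.3, 0.5, 11.6]
eef_pos: [0.6228, -0.0425, 0.0866]
ft_force: [-3.1, -0.4, 10.5]
eef_pos: [0.6229, -0.0425, 0.0865]
ft_force: [-2.7, -0.4, 9.8]
```

```bash
python3 -m inch '[[[0,0,0.0111],[-0.0002,0.0003,0.001],1],[[0,0,0],[0,0,0],1]]'| egrep 'eef|t_force'
python3 -m inch '[[[0,0,0.0111],[-0.0002,0.0003,0],1],[[0,0,0],[0,0,0],1]]'| egrep 'eef|t_force'
python3 -m inch '[[[0,0,0],[0,0,0],1],[[0,0,0],[0,0,0],1]]'| egrep 'eef|t_force|torq|rot'
```

```text
eef_pos: [0.6228, -0.0425, 0.0853]
ft_force: [-1.2, 0.1, 5.0]
eef_pos: [0.6227, -0.0424, 0.0845]
ft_force: [-0.2, -1.1, 2.9]
eef_pos: [0.6228, -0.0424, 0.0844]
tool_rot: [0.644, 0.765, -0.001, -0.0]
ft_force: [-0.8, -1.0, 3.4]
```

The stud has begun to drop (z 0.0844, force falling). I'll stop turning and follow it down to about 0.083.

```bash
python3 -m inch '[[[0,0,0],[0,0,0.003],1],[[0,0,0],[0,0,0.002],1],[[0,0,0],[0,0,0],1]]'| egrep 'eef|t_force'
python3 -m inch '[[[0,0,0],[0,0,0.003],1],[[0,0,0],[0,0,0],1],[[0,0,0],[0,0,0],1]]'| egrep 'eef|t_force'
```

```text
eef_pos: [0.6227, -0.0424, 0.0828]
ft_force: [-0.6, -1.2, 3.5]
eef_pos: [0.6228, -0.0424, 0.0826]
ft_force: [-1.8, -1.4, 5.8]
```

```bash
python3 -m inch '[[[0,0,0],[0,0,0.002],1],[[0,0,0],[0,0,0],1],[[0,0,0],[0,0,0],1]]'| egrep 'eef|t_force'
```

```text
eef_pos: [0.6228, -0.0424, 0.0826]
ft_force: [-3.3, -2.0, 8.8]
```

It's solid at 0.0826, 7.2 mm below first contact, so the stud is down. Now to ease the push and the twist, checking torque.

```bash
p(){ python3 -c "
from workcell import telemetry as t;o=t.get_obs();print(o['clock'].round(2) if hasattr(o['clock'],'round') else o['clock'],o['eef_pos'].round(4),o['ft_force'].round(1),o['ft_torque'].round(3))"; }; p
python3 -m inch '[[[0,0,0],[0,0,-0.002],1],[[0,0,0],[0,0,0],1]]'>/dev/null;p
python3 -m inch '[[[0,0,-0.006],[0,0,0],1],[[0,0,0],[0,0,0],1],[[0,0,0],[0,0,0],1]]'>/dev/null;p
python3 -m inch '[[[0,0,-0.006],[0,0,0],1],[[0,0,0],[0,0,0],1],[[0,0,0],[0,0,0],1]]'>/dev/null;p
python3 -m inch '[[[0,0,-0.005],[0,0,0],1],[[0,0,0],[0,0,0],1],[[0,0,0],[0,0,0],1]]'>/dev/null;p
```

```text
22.3333 [ 0.6228 -0.0424  0.0826] [-3.3 -2.   8.8] [-0.408  0.789  0.027]
22.5 [ 0.6228 -0.0424  0.0826] [-2.3 -1.1  6.5] [-0.433  0.627  0.026]
22.75 [ 0.623  -0.0423  0.0827] [-1.4 -0.8  5.7] [-0.384  0.521 -0.023]
23.0 [ 0.6232 -0.0421  0.0827] [-1.2 -0.5  5.8] [-0.285  0.365 -0.007]
23.25 [ 0.6233 -0.042   0.0826] [-1.4 -2.   6. ] [-0.276  0.352 -0.027]
```

```bash
p(){ python3 -c "
from workcell import telemetry as t;o=t.get_obs();print(o['clock'],o['eef_pos'].round(4),o['ft_force'].round(1),o['ft_torque'].round(3))"; }
python3 -m inch '[[[0,0,0],[0,0,-0.004],1],[[0,0,0],[0,0,0],1]]'>/dev/null;p
python3 -m inch '[[[0,0,0],[0,0,-0.004],1],[[0,0,0],[0,0,0],1]]'>/dev/null;p
python3 -m inch '[[[0,0,0],[0,0,-0.004],1],[[0,0,0],[0,0,0],1]]'>/dev/null;p
python3 -m inch '[[[0,0,0],[0,0,-0.004],1],[[0,0,0],[0,0,-0.004],1],[[0,0,0],[0,0,0],1]]'>/dev/null;p
```

```text
23.4167 [ 0.6228 -0.0416  0.0827] [-0.1 -0.1  3.4] [-0.001  0.032  0.029]
23.5833 [ 0.6226 -0.0418  0.0838] [-0.3 -0.1 -0.6] [-0.026 -0.009 -0.049]
23.75 [ 0.6227 -0.042   0.0854] [-0.6 -0.8 -0.8] [ 0.022 -0.022  0.009]
24.0 [ 0.623  -0.0421  0.0884] [ 0.2 -0.5 -1.2] [ 0.035 -0.024  0.055]
```

No drag on the way out. Lifting clear and checking the stud's height by triangulating its slot.

```bash
python3 -m inch '[[[0,0,0],[0,0,-0.01],1],[[0,0,0],[0,0,-0.02],1],[[0,0,0],[0,0,-0.03],1],[[0,0,0],[0,0,-0.04],1],[[0,0,0],[0,0,-0.04],1],[[0,0,0],[0,0,-0.03],1],[[0,0,0],[0,0,0],1],[[0,0,0],[0,0,0],1]]'|egrep 'eef|t_force'
python3 view.py q1.npy
python3 -m inch '[[[0,0,0],[-0.06,-0.05,0],1],[[0,0,0],[-0.06,-0.05,0],1],[[0,0,0],[-0.04,-0.05,0],1],[[0,0,0],[0,0,0],1],[[0,0,0],[0,0,0],1],[[0,0,0],[0,0,0],1]]'|egrep 'eef|t_force'
python3 view.py q2.npy
python3 - <<'E'
from h import *
c=np.load("q2.npy",allow_pickle=True).item()
for z in(.077,.084):
    try:
        s=slot(c,(.6225,-.0433,z),20); a,b=cast(c,s[1],.077),cast(c,s[2],.077);d=b-a
        print(z,s[0],s[3],cast(c,s[0],.077).round(4),cast(c,s[0],.084).round(4),np.linalg.norm(d),np.degrees(np.arctan2(d[1],d[0])))
    except Exception as e: print(e)
print(c["pose"][:3,3])
E
```

```text
eef_pos: [0.6236, -0.0422, 0.1402]
ft_force: [-0.7, 0.5, -1.5]
[-6.700e-02  5.150e-01  2.730e-01  1.330e+00 -1.000e-03  1.227e+00] [ 0.6229 -0.0421  0.1392]
eef_pos: [0.5926, -0.1003, 0.1386]
ft_force: [0.1, 0.3, -0.2]
[-0.167  0.469  0.197  1.301 -0.     1.127] [ 0.5928 -0.1     0.1386]
0.077 [380.5 174.5] (31.0, 7.0) [ 0.6229 -0.0432  0.077 ] [ 0.6214 -0.0426  0.084 ] 0.02234138852637977 -70.92899256809581
0.084 [379.98345947 174.46369934] (7.066922664642334, 31.194395065307617) [ 0.6225 -0.0433  0.077 ] [ 0.6211 -0.0426  0.084 ] 0.02243614802205106 106.99017085016774
[ 0.57035607 -0.0202344   0.32196244]
```

The slot, cast onto z 0.077 (collar top), lands at (0.6227,-0.0432) on the known axis. At 0.084 it would miss by 1.4 mm, so the stud is flush, and the slot has turned 60°. Carrying the key back.

```bash
python3 -m inch '[[[0,0,-0.0195],[0,0,0],1],[[0,0,-0.0195],[0,0,0],1],[[0,0,-0.0195],[0,0,0],1],[[0,0,-0.0195],[0,0,0],1],[[0,0,-0.0195],[0,0,0],1],[[0,0,-0.0195],[0,0,0],1],[[0,0,-0.0195],[0,0,0],1],[[0,0,-0.0195],[0,0,0],1],[[0,0,-0.0195],[0,0,0],1],[[0,0,-0.0195],[0,0,0],1]]'>/dev/null
python3 -m inch '[[[0,0,-0.0195],[0,0,0],1],[[0,0,-0.0195],[0,0,0],1],[[0,0,-0.0195],[0,0,0],1],[[0,0,-0.0195],[0,0,0],1],[[0,0,0],[0,0,0],1],[[0,0,0],[0,0,0],1],[[0,0,0],[0,0,0],1]]'>/dev/null
python3 plan.py .4662 .238 .14 204.1
```

```text
clock 26.68 j [-0.17  0.47  0.2   1.3  -0.   -0.59] eef [ 0.5929 -0.1     0.1389] yaw -155.97
turn/360 [ 0.0001 -0.0003 -0.0002] deg [ 0.02 -0.1  -0.07] | shift/.3 (now) [-0.0729  1.201  -0.0032] (after turn) [-0.0745  1.2009 -0.0035]
```

```bash
python3 -m inch '[[[0,0,0],[-0.003,0.05,0],1],[[0,0,0],[-0.005,0.09,0],1],[[0,0,0],[-0.007,0.11,0],1],[[0,0,0],[-0.007,0.11,0],1],[[0,0,0],[-0.007,0.11,0],1],[[0,0,0],[-0.007,0.11,0],1],[[0,0,0],[-0.007,0.11,0],1],[[0,0,0],[-0.007,0.11,0],1],[[0,0,0],[-0.007,0.11,0],1],[[0,0,0],[-0.007,0.11,0],1]]'>/dev/null
python3 -m inch '[[[0,0,0],[-0.007,0.1,0],1],[[0,0,0],[-0.003,0.06,0],1],[[0,0,0],[0,0.02,0],1],[[0,0,0],[0,0,0],1],[[0,0,0],[0,0,0],1],[[0,0,0],[0,0,0],1]]'|egrep 'eef|t_force|grip'
python3 plan.py .4662 .238 .07 204.1
python3 view.py r1.npy
```

```text
eef_pos: [0.466, 0.2362, 0.1392]
ft_force: [0.2, -0.7, -0.5]
grip_width: 0.0132
clock 28.02 j [ 0.47  0.31 -0.03  1.22 -0.    0.05] eef [0.466  0.2362 0.1392] yaw -155.96
turn/360 [-0.     -0.0003 -0.0002] deg [-0.01 -0.1  -0.06] | shift/.3 (now) [-0.0033  0.0052  0.2307] (after turn) [-0.0029  0.0051  0.2307]
[ 0.469  0.315 -0.033  1.225 -0.     0.05 ] [0.4662 0.236  0.1392]
```

```bash
python3 -m inch '[[[0,0,0],[-0.003,0.0055,0.04],1],[[0,0,0],[0,0,0.06],1],[[0,0,0],[0,0,0.06],1],[[0,0,0],[0,0,0.05],1],[[0,0,0],[0,0,0.03],1],[[0,0,0],[0,0,0],1],[[0,0,0],[0,0,0],1],[[0,0,0],[0,0,0],1]]'|egrep 'eef|t_force'
python3 plan.py .4662 .238 .0198 204.1; python3 -c "
from h import *
cs=[vision.camera('wrist') for _ in range(4)];c=cs[0]
g=np.mean([cv2.cvtColor(c['img'],cv2.COLOR_RGB2GRAY).astype(float) for c in cs],0)
x=np.array([-.914,-.407,0]);y=np.array([-.407,.914,0]);P=np.array([.4665,.2378,.046])
print('hole pred',[proj(c,P+a*x+b*y).round(1).tolist() for a in(.011,-.011) for b in(-.0055,.0055)])
for r in range(232,272,4): print(r,g[r,300:340,].round().astype(int).tolist())"
```

```text
eef_pos: [0.4668, 0.2389, 0.0681]
ft_force: [-0.7, 0.7, 0.2]
clock 28.73 j [ 0.47  0.37 -0.14  1.05  0.    0.05] eef [0.4668 0.2389 0.0681] yaw -155.93
turn/360 [ 0.     -0.     -0.0001] deg [ 0.01 -0.   -0.03] | shift/.3 (now) [ 0.0031 -0.0018  0.161 ] (after turn) [ 0.0031 -0.0018  0.161 ]
hole pred [[309.1, 239.6], [326.2, 239.6], [309.4, 270.8], [326.0, 270.8]]
232 [25, 23, 28, 22, 25, 26, 26, 25, 26, 25, 26, 24, 25, 21, 24, 24, 24, 25, 25, 22, 24, 22, 23, 24, 22, 25, 24, 20, 24, 25, 24, 21, 23, 20, 23, 25, 25, 25, 26, 24]
236 [26, 22, 22, 25, 24, 26, 24, 22, 24, 20, 22, 24, 20, 24, 25, 22, 23, 25, 26, 23, 23, 25, 23, 22, 25, 24, 20, 20, 25, 26, 24, 24, 24, 26, 23, 23, 26, 27, 24, 24]
240 [23, 22, 26, 26, 22, 22, 16, 14, 17, 12, 14, 14, 19, 21, 22, 22, 18, 16, 8, 11, 11, 13, 13, 14, 13, 12, 14, 12, 17, 22, 22, 25, 21, 26, 24, 26, 24, 24, 23, 24]
244 [13, 16, 20, 18, 18, 16, 6, 15, 8, 5, 9, 8, 15, 19, 14, 14, 13, 11, 10, 10, 7, 6, 10, 12, 9, 12, 11, 14, 17, 21, 23, 25, 26, 25, 25, 24, 24, 22, 24, 23]
248 [11, 10, 12, 13, 6, 10, 10, 11, 6, 12, 7, 7, 10, 10, 10, 13, 11, 10, 13, 10, 
[... 164 characters left out ...]
, 11, 6, 12, 10, 16, 19, 21, 22, 21, 22, 23, 24, 24, 23, 22, 24, 28]
256 [11, 10, 12, 11, 13, 13, 12, 10, 8, 6, 6, 2, 5, 5, 14, 24, 39, 46, 48, 45, 34, 23, 11, 7, 10, 14, 12, 16, 20, 22, 24, 25, 22, 22, 25, 19, 22, 20, 24, 22]
260 [11, 13, 12, 10, 10, 13, 5, 6, 8, 3, 9, 4, 3, 9, 18, 36, 56, 66, 69, 63, 52, 33, 17, 12, 4, 10, 9, 13, 16, 19, 20, 22, 19, 16, 13, 16, 12, 11, 10, 10]
264 [7, 10, 8, 12, 12, 12, 12, 10, 14, 16, 17, 12, 12, 12, 18, 36, 54, 66, 68, 64, 50, 33, 16, 12, 16, 10, 14, 16, 16, 15, 8, 14, 10, 8, 12, 8, 12, 6, 10, 12]
268 [12, 9, 8, 14, 20, 29, 32, 33, 35, 35, 35, 34, 33, 34, 35, 34, 37, 34, 39, 36, 34, 36, 36, 36, 37, 37, 36, 36, 37, 37, 38, 31, 22, 13, 12, 12, 8, 7, 4, 13]
```

The blade is centred over the hole (318 against about 317 px). Lowering.

```bash
python3 -m inch '[[[0,0,0],[0.003,-0.0018,0.01],1],[[0,0,0],[0,0,0.015],1],[[0,0,0],[0,0,0.015],1],[[0,0,0],[0,0,0],1],[[0,0,0],[0,0,0],1]]'|egrep 'eef|t_force'
python3 -m inch '[[[0,0,0],[0,0,0.015],1],[[0,0,0],[0,0,0.015],1],[[0,0,0],[0,0,0.015],1],[[0,0,0],[0,0,0],1],[[0,0,0],[0,0,0],1]]'|egrep 'eef|t_force'
python3 plan.py .4662 .238 .0198 204.1
```

```text
eef_pos: [0.4647, 0.2378, 0.0545]
ft_force: [-0.3, 0.3, -0.3]
eef_pos: [0.4648, 0.2378, 0.0411]
ft_force: [-0.9, 0.2, -0.2]
clock 29.77 j [ 0.47  0.4  -0.18  0.99  0.    0.05] eef [0.4648 0.2378 0.0411] yaw -155.88
turn/360 [ 0.     -0.0005  0.0001] deg [ 0.01 -0.17  0.02] | shift/.3 (now) [-0.0048 -0.0013  0.0711] (after turn) [-0.0046 -0.0013  0.0711]
```

```bash
python3 -m inch '[[[0,0,0],[-0.003,-0.001,0.012],1],[[0,0,0],[0,0,0.015],1],[[0,0,0],[0,0,0.015],1],[[0,0,0],[0,0,0],1],[[0,0,0],[0,0,0],1]]'|egrep 'eef|t_force'
python3 -m inch '[[[0,0,0],[0,0,0.012],1],[[0,0,0],[0,0,0.008],1],[[0,0,0],[0,0,0.004],1],[[0,0,0],[0,0,0],1],[[0,0,0],[0,0,0],1]]'|egrep 'eef|t_force'
python3 -m inch '[[[0,0,0],[0,0,0.003],1],[[0,0,0],[0,0,0],1],[[0,0,0],[0,0,0],1]]'|egrep 'eef|t_force'
```

```text
eef_pos: [0.4657, 0.2379, 0.0286]
ft_force: [0.1, -0.4, -0.6]
eef_pos: [0.4661, 0.2381, 0.0218]
ft_force: [0.4, -0.6, -1.4]
eef_pos: [0.4662, 0.2381, 0.021]
ft_force: [-0.6, 0.1, -0.2]
```

```bash
python3 -m inch '[[[0,0,0],[0,0,0.003],1],[[0,0,0],[0,0,0],1],[[0,0,0],[0,0,0],1]]'|egrep 'eef|t_force'
python3 -m inch '[[[0,0,0],[0,0,0.002],1],[[0,0,0],[0,0,0],1],[[0,0,0],[0,0,0],1]]'|egrep 'eef|t_force'
```

```text
eef_pos: [0.4661, 0.2381, 0.02]
ft_force: [0.1, -0.5, -1.3]
eef_pos: [0.4662, 0.2381, 0.0198]
ft_force: [-1.1, -0.2, 2.3]
```

Seated, with 2.3 N of support at z 0.0198, the same as at the grasp. I'll open partly, retreat upward, and check.

```bash
python3 -m inch '[[[0,0,0],[0,0,0],0],[[0,0,0],[0,0,0],0],[[0,0,0],[0,0,0],0],[[0,0,0],[0,0,0],0],[[0,0,0],[0,0,0],0],[[0,0,0],[0,0,0],0]]'|egrep 'grip|t_force'
python3 -m inch '[[[0,0,0],[0,0,-0.03],0],[[0,0,0],[0,0,-0.06],0],[[0,0,0],[0,0,-0.08],0],[[0,0,0],[0,0,-0.1],0],[[0,0,0],[0,0,-0.1],0],[[0,0,0],[0,0,-0.08],0],[[0,0,0],[0,0,-0.05],0],[[0,0,0],[0,0,0],0],[[0,0,0],[0,0,0],0],[[0,0,0],[0,0,0],0]]'|egrep 'clock|eef|t_force'
python3 view.py e1.npy
python3 - <<'E'
from h import *
c=np.load("e1.npy",allow_pickle=True).item(); g=cv2.cvtColor(c["img"],cv2.COLOR_RGB2GRAY)
x=np.array([.914,.407,0]);y=np.array([-.407,.914,0]);P=np.array([.4667,.2378,.088]);L=np.linspace(-.03,.03,31)
for d in (x,y):
    v=np.array([proj(c,P+l*d) for l in L],np.float32); print(cv2.remap(g,v[:,0],v[:,1],cv2.INTER_LINEAR).ravel().tolist())
for l in (-.012,.012):
    v=np.array([proj(c,P+l*x+t*y) for t in L/2],np.float32); print(l,cv2.remap(g,v[:,0],v[:,1],cv2.INTER_LINEAR).ravel().tolist())
# stud
try:
    s=slot(c,(.6225,-.0433,.077),12); print("stud",s[0],s[3],cast(c,s[0],.077).round(4),cast(c,s[0],.084).round(4))
except Exception as e: print(e)
E
```

```text
ft_force: [0.9, -0.3, 0.5]
grip_width: 0.043
clock: 32.68
eef_pos: [0.4658, 0.2379, 0.1688]
ft_force: [0.1, 0.8, 0.0]
[0.472 0.3   0.024 1.299 0.    0.051] [0.4655 0.2377 0.1683]
[21, 21, 24, 29, 30, 28, 30, 57, 77, 79, 79, 78, 78, 79, 79, 78, 78, 72, 49, 42, 39, 42, 39, 36, 61, 136, 148, 148, 149, 154, 156]
[85, 82, 46, 7, 7, 7, 8, 16, 13, 12, 8, 21, 63, 76, 77, 78, 78, 75, 57, 21, 15, 18, 21, 18, 17, 18, 20, 35, 127, 153, 151]
-0.012 [20, 20, 16, 17, 10, 5, 11, 21, 40, 64, 73, 77, 79, 79, 81, 79, 80, 79, 79, 80, 74, 58, 38, 20, 19, 18, 19, 20, 20, 21, 21]
0.012 [6, 8, 7, 7, 4, 10, 9, 15, 27, 36, 38, 38, 40, 39, 39, 42, 39, 38, 38, 39, 37, 30, 24, 7, 8, 3, 9, 10, 6, 8, 10]
max() iterable argument is empty
```

The key's paddle is back within 1 mm of its starting place, and the robot is clear of everything. Handing in.

```bash
python3 -c "
from workcell import workorder;print(workorder.job_done())"
```

```text
the job is handed in; nothing more can be done
None
```

The stud turned about 60° clockwise, dropped into its catch and measures flush with its collar; the key is back in its stand, the gripper is clear, and the job was handed in at about 33 s without a verdict being shown.

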